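# Put rinsed housings on the drying pegs and zero the dial

## Task

Stand every rinsed square aluminium housing that lies on the drip mat upside down on the drying rack: open end down over a free peg, one to a peg, fully seated on the peg's foot. Then, once all of them are on the rack, turn the elapsed-time dial anticlockwise all the way back to its zero stop so that the drying time counts from now. Leave a housing that is already on the rack, and the cardboard box and the wrench on the bench, where they are.

Things in the scene. Friction and masses are not known exactly. Their poses are not given: they have to be found in the camera images.
- can0: square hollow aluminium housing, 50 x 50 mm outside, 90 mm long, wall and closed end 3 mm thick (inside 44 x 44 mm, 87 mm deep), about 160 g; lies on its side on the drip mat at the start. Origin at the centre of its outer box (25 mm above the bench when lying), x axis along its length towards the open end. Up to four of these, some absent in some runs
- can1: square hollow aluminium housing, 50 x 50 mm outside, 90 mm long, wall and closed end 3 mm thick (inside 44 x 44 mm, 87 mm deep), about 160 g; lies on its side on the drip mat at the start. Origin at the centre of its outer box (25 mm above the bench when lying), x axis along its length towards the open end. Up to four of these, some absent in some runs
- can2: square hollow aluminium housing, 50 x 50 mm outside, 90 mm long, wall and closed end 3 mm thick (inside 44 x 44 mm, 87 mm deep), about 160 g; lies on its side on the drip mat at the start. Origin at the centre of its outer box (25 mm above the bench when lying), x axis along its length towards the open end. Up to four of these, some absent in some runs
- can3: square hollow aluminium housing, 50 x 50 mm outside, 90 mm long, wall and closed end 3 mm thick (inside 44 x 44 mm, 87 mm deep), about 160 g; lies on its side on the drip mat at the start. Origin at the centre of its outer box (25 mm above the bench when lying), x axis along its length towards the open end. Up to four of these, some absent in some runs
- rack: drying rack, fixed to the bench: dark steel deck 120 x 510 mm, 20 mm high, with five upright pegs in a single row along its y axis, 105 mm apart. Origin under the deck's centre, on the bench; x is across the deck, away from the robot, y along the row
- peg0 (a point): peg 0 of the rack (counted from the rack's -y end): round white peg 28 mm in diameter with a domed top, standing on a round grey foot 60 mm in diameter. The point is on the peg's axis at the top of the foot, 26 mm above the bench, where a seated housing's rim rests; the peg's tip is 66 mm above this point. Axes as the rack's
- peg1 (a point): peg 1 of the rack (counted from the rack's -y end): round white peg 28 mm in diameter with a domed top, standing on a round grey foot 60 mm in diameter. The point is on the peg's axis at the top of the foot, 26 mm above the bench, where a seated housing's rim rests; the peg's tip is 66 mm above this point. Axes as the rack's
- peg2 (a point): peg 2 of the rack (counted from the rack's -y end): round white peg 28 mm in diameter with a domed top, standing on a round grey foot 60 mm in diameter. The point is on the peg's axis at the top of the foot, 26 mm above the bench, where a seated housing's rim rests; the peg's tip is 66 mm above this point. Axes as the rack's
- peg3 (a point): peg 3 of the rack (counted from the rack's -y end): round white peg 28 mm in diameter with a domed top, standing on a round grey foot 60 mm in diameter. The point is on the peg's axis at the top of the foot, 26 mm above the bench, where a seated housing's rim rests; the peg's tip is 66 mm above this point. Axes as the rack's
- peg4 (a point): peg 4 of the rack (counted from the rack's -y end): round white peg 28 mm in diameter with a domed top, standing on a round grey foot 60 mm in diameter. The point is on the peg's axis at the top of the foot, 26 mm above the bench, where a seated housing's rim rests; the peg's tip is 66 mm above this point. Axes as the rack's
- dry0: identical square aluminium housing that already stands open end down on a peg of the rack (peg0); exactly one of dry0 and dry1 is present in each run; to be left there. Origin at the centre of its outer box, z up, open end at -z
- dry1: identical square aluminium housing that already stands open end down on a peg of the rack (peg3); exactly one of dry0 and dry1 is present in each run; to be left there. Origin at the centre of its outer box, z up, open end at -z
- dial (a joint): elapsed-time dial: a black knob on top of a white box 110 x 110 mm, 45 mm high, fixed to the bench; value = angle (rad) from the zero stop, growing clockwise seen from above, 0 at the stop, up to 4.4; it turns back anticlockwise seen from above and stays where it is left
- dial_grip (a point): point on the dial's vertical axis at the height to grip, 76 mm above the bench, in the dial's turning bar: a vertical-sided bar 64 mm long, 18 mm thick, 34 mm tall, its top 89 mm above the bench, standing on a disc of 68 mm diameter. x axis along the bar (it turns with the dial)
- dial_pointer (a point): tip of the dial's white pointer, 36 mm from the axis, at the -x end of the bar; the white line on top of the bar runs to that end. At zero it points to the black mark on the box's side towards the robot, beside a steel stop pin
- box: closed cardboard box 90 x 120 x 50 mm on the robot's side of the rack, a bystander; origin under its centre
- wrench: steel wrench 190 mm long lying flat on the bench, a bystander; origin under its centre, x along its length
Mind the look-alikes: they are no part of the job. What is shaped like the can1 but blue or turquoise is not meant. What is shaped like the can2 but red is not meant.

How it is judged (in metres and radians):
On the way, in this order (a step that is already met when the one before it is completed fails the run):
1. every rinsed housing is seated upside down on a peg, the dial not yet back at zero (angle between each of can0, can1, can2, can3's own x axis and vertical above 3.04 rad and height (world z) of each of can0, can1, can2, can3 below 0.078 m and (horizontal distance between can0 and peg0 below 0.02 m or horizontal distance between can0 and peg1 below 0.02 m or horizontal distance between can0 and peg2 below 0.02 m or horizontal distance between can0 and peg3 below 0.02 m or horizontal distance between can0 and peg4 below 0.02 m) and (horizontal distance between can1 and peg0 below 0.02 m or horizontal distance between can1 and peg1 below 0.02 m or horizontal distance between can1 and peg2 below 0.02 m or horizontal distance between can1 and peg3 below 0.02 m or horizontal distance between can1 and peg4 below 0.02 m) and (horizontal distance between can2 and peg0 below 0.02 m or horizontal distance between can2 and peg1 below 0.02 m or horizontal distance between can2 and peg2 below 0.02 m or horizontal distance between can2 and peg3 below 0.02 m or horizontal distance between can2 and peg4 below 0.02 m) and (horizontal distance between can3 and peg0 below 0.02 m or horizontal distance between can3 and peg1 below 0.02 m or horizontal distance between can3 and peg2 below 0.02 m or horizontal distance between can3 and peg3 below 0.02 m or horizontal distance between can3 and peg4 below 0.02 m)), for 0.3 s.
2. then the dial is turned back to its zero stop (value of joint dial below 0.08 rad), for 0.2 s.
At the end, for the whole second after the job is handed in: Every rinsed housing present stands open end down over a peg of the rack (axis within 0.1 rad of vertical, centre within 20 mm of the peg's axis and lower than 78 mm, i.e. seated on the foot to within 7 mm), and the dial is within 0.08 rad of its zero stop (all of step 1 and value of joint dial below 0.08 rad); the robot touches nothing.
It fails at once if a housing already on the rack is moved by more than 20 mm (distance of any of dry0, dry1 from where it was at the start of the episode above 0.02 m).
It fails at once if the box or the wrench is moved by more than 30 mm (distance of any of box, wrench from where it was at the start of the episode above 0.03 m).
Of can0, can1, can2, can3 only 3 to 4 are there at a start; the rules pass over those that are not, and their reading is None.
Of dry0, dry1 only 1 to 1 are there at a start; the rules pass over those that are not, and their reading is None.
At some moment in a run one of can0, can1, can2, can3 may be knocked a few centimetres aside while the robot is not near it.
It also fails if it takes over 208 s, if anything falls off the work surface, if the arm or the gripper's body presses on something with over 40 N, if the wrist force passes 120 N, or if a joint passes its speed limit or range.

## Robot

A 7-joint arm with a two-finger parallel gripper is mounted at the origin on the work surface. World frame = base frame: x ahead of the robot, y to its left, z up, the work surface at z = 0. Lengths are in m, angles in degrees, forces in N, time in s.
With the tool pointing down it reaches from about 0.425 to 0.875 m from the base axis. Payload 4.7 kg.
Tool frame: the origin (TCP) lies at the centre of the arm's flange, where the gripper is bolted on; the fingertips stand 182 mm ahead of it and the grasp point (between the pads) lies 164 mm ahead of it (env.grip_depth is the distance from the TCP to the grasp point, in m); z points along the fingers, y is the line along which they close (so a half turn about z gives the same grasp; the last joint's range is limited). The gripper opens to 87 mm and grips with 3 to 60 N. Pads are 19 mm wide; open, the fingers measure 117 mm over their backs; the gripper's body (75 mm by 190 mm) begins 51 mm behind the grasp point.
Start: joints at [-72.359, 18.392, -4.016, 83.108, 1.295, 78.541, -3.26], TCP at [0.188, 0.622, 0.405] pointing down, gripper open.
Joint ranges: [-163.93, 163.93], [-17.29, 119.83], [-79.2, 71.16], [3.27, 140.29], [-89.18, 269.18], [5.43, 117.66], [-154.24, 154.24]. Speed limits (degrees/s): [147.25, 147.25, 180, 180, 180, 180, 180].

## Interface

Orientations are given as [roll, pitch, yaw] about the fixed x, y, z axes, in that order (R = Rz(yaw) Ry(pitch) Rx(roll)).
In Python, from cell import env gives the robot as it stands. The module is installed in compiled form; this text tells all that it offers.
- The arm moves only by the tool send_rows, never from a script. Its arguments are lists of equal length, an entry for each row: "xyz": the shift along the tool's x, y, z in m, a list of three; "rotation": the turn, a rotation vector about the tool's x, y, z in rad, a list of three; "jaw": the opening, from 0 (shut) to 1 (fully open). A call has 1 to 20 rows; each row shifts and turns the commanded pose from where the row before left it, along the tool's axes as they then stand; what a row does not reach is not made up. A row lasts 1/10 s, in which the tool goes at most 50 mm and 8.59 degrees, less where a joint would pass 70% of its speed; a pose out of reach is approached as far as the arm can. A call is refused whole if a number of a shift passes 0.05 or a number of a turn 0.15, either way. A call with a gripper value outside its range is refused whole. The fingers move at their own pace and stop on an object; "newtons" is the grip in N (left out, the last holds). Time passes only in rows, so rows that do not move let the fingers close. It gives the time, the measured TCP pose, the force, the opening and the grip force at its end, in the units of the state.
- env.get_obs(): the state, without advancing time (a new reading comes with each control period).
- env.read_camera(name): name is "side" or "top"; returns a dict with "image" (400x640x3 uint8, blue, green, red), "fx", "fy", "cx", "cy" (pixels), "R" (3x3) and "t" (3): a world point X has camera coordinates R X + t. Camera axes: x right, y down, z forward; pixel columns grow to the right and rows downward; lengths in m; the calibration is good to about 2 mm. A picture is of the moment at which its call begins. There is no depth.
- env.sign_off(): hands the job in; it is judged then, once.
The state is a dict: "time_s": time; "qpos": joint angles; "joint_velocities": joint speeds; "effort": joint torques, N m; "tool_pos": TCP position; "tool_rot": TCP orientation; "force": force on the tool from outside, world axes, zero at the start; "wrist_torque": the same for the moment, N m; "grip_width": finger opening in m; "grasp_force": force on a finger pad.
Only numpy, scipy, OpenCV 4.12 (cv2) and the standard library are available. Lean on these libraries where they do the work, as an engineer would, in place of code of your own. Each camera call takes 0.05 s, during which the arm holds its last target. There are 200 camera calls.

## Working session

There is one attempt and no reset: what is moved stays moved. The work goes in short steps, Python scripts to look and compute and a tool call to move; the robot and the scene stay as the last step left them, time stands still between calls to the robot, and variables do not carry over. Pictures are saved under pics/ and viewed, at most 14 in all, crops included, and the job is handed in when it is done.

Besides the shell and the picture viewer there is one more tool, called after ">>>" by a JSON object that holds its "api" and its "payload". send_rows: Moves the arm, as the interface text tells. Its arguments: {"type":"object","properties":{"xyz":{"type":"array"},"rotation":{"type":"array"},"jaw":{"type":"array"},"newtons":{"type":"number"}},"required":["xyz","rotation","jaw"]}

```bash
mkdir -p pics; ls; python3 - <<'E'
from cell import env
import cv2,numpy as np
print(env.get_obs())
for n in("top","side"):
    c=env.read_camera(n); cv2.imwrite(f"pics/{n}0.png",c["image"])
    print(n,c["fx"],c["fy"],c["cx"],c["cy"],np.round(c["R"],4).tolist(),np.round(c["t"],4).tolist())
E
```

```text
pics
{'time_s': 0.0, 'qpos': array([-72.35678585,  18.4389652 ,  -4.01560427,  83.17456274,
         1.29600433,  78.53970851,  -3.26237591]), 'joint_velocities': array([-0.01104555,  0.04110602,  0.05545816, -0.06512287,  0.076817  ,
       -0.01420662, -0.0685523 ]), 'effort': array([ 9.40347900e-05, -4.91272581e+01, -4.03944310e-01, -3.12539828e+01,
       -6.40263199e-02,  4.35084407e-02,  1.66211571e-04]), 'tool_pos': array([0.18822976, 0.62193889, 0.40366524]), 'tool_rot': array([-1.79892061e+02,  6.64933019e-03,  1.63164428e+02]), 'force': array([ 0.48472938, -0.17185769, -0.47242272]), 'wrist_torque': array([-0.00807731, -0.00180339,  0.02201273]), 'grasp_force': 0.0, 'grip_width': 0.08730563683186317}
top 390.79689384072987 390.79689384072987 322.33683458806706 195.99621352788301 [[0.0761, -0.9971, 0.0009], [-0.9738, -0.0746, -0.215], [0.2144, 0.0155, -0.9766]] [-0.0468, 0.5231, 0.975]
side 377.5881322755612 377.5881322755612 324.2840313073666 202.9494597079445 [[0.7024, -0.7115, 0.0197], [-0.5132, -0.5253, -0.6787], [0.4933, 0.4666, -0.7341]] [-0.3491, 0.317, 1.0846]
```

View pics/top0.png

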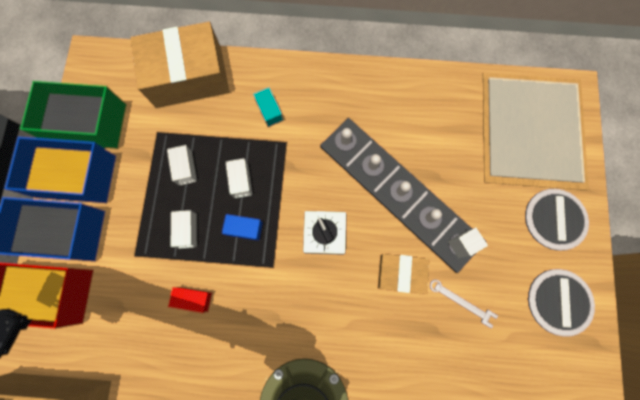

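View pics/side0.png

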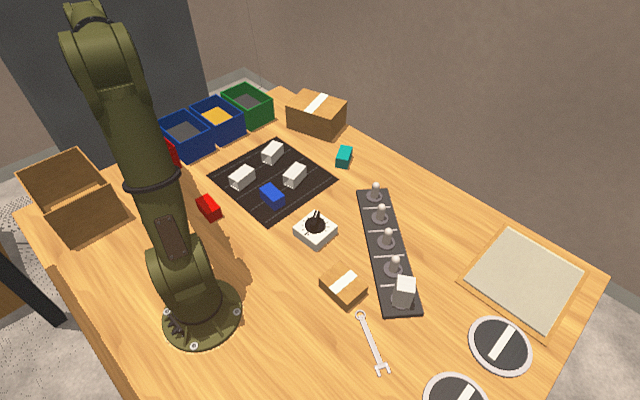

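The top view shows white housings at (180,164), (237,177) and (183,229) on the mat. The blue (241,227), turquoise (268,106) and red (190,299) ones are look-alikes. A housing already stands on the rack at (467,243), with free pegs at (345,138), (373,163), (401,189) and (431,216). I'll enlarge the candidates to confirm them and find the open ends.

```bash
python3 - <<'E'
import cv2,numpy as np
t=cv2.imread("pics/top0.png");s=cv2.imread("pics/side0.png")
f=lambda im,x,y,h=25:cv2.resize(im[y-h:y+h,x-h:x+h],(250,250),interpolation=cv2.INTER_CUBIC)
a=np.hstack([f(t,180,164),f(t,237,177),f(t,183,229)])
b=np.hstack([f(s,272,153),f(s,294,175),f(s,241,178)])
cv2.imwrite("pics/crop1.png",np.vstack([a,b]))
g=lambda im,x,y,w,h,k:cv2.resize(im[y:y+h,x:x+w],None,fx=k,fy=k,interpolation=cv2.INTER_CUBIC)
A=g(t,295,110,200,165,2);B=g(s,285,175,145,165,2)
cv2.imwrite("pics/crop2.png",np.hstack([A,B]))
E
```

```text
(no output)
```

View pics/crop1.png

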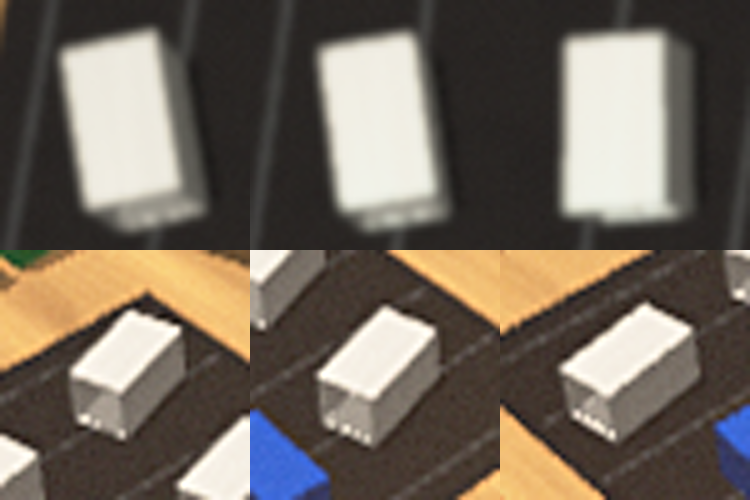

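View pics/crop2.png

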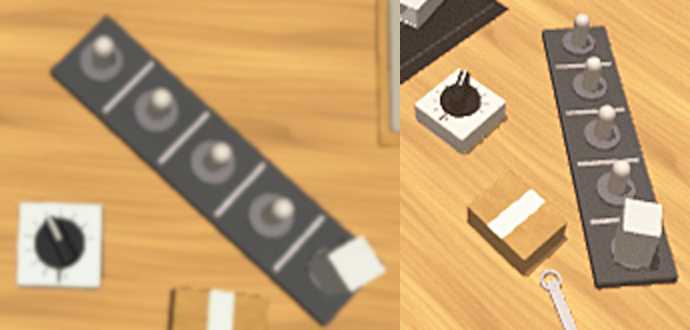

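Crops: all three white housings on the mat show their open end (hollow, lit interior floor) at the robot-facing (−x) end, and they are plain white aluminium, so they are the ones meant. The occupied peg is at the −y end of the rack (dry0 on peg0), leaving pegs 1–4 free. The dial's line points up-left at about (320,222). Now I'll measure the poses.

```bash
cat > h.py <<'E'
import cv2,numpy as np
from scipy.optimize import minimize
from scipy.spatial.transform import Rotation as Ro
from scipy.linalg import fractional_matrix_power as fmp
def cam(env,n):
    return env.read_camera(n)
def proj(c,X):
    Y=np.atleast_2d(X)@c["R"].T+c["t"]; return np.c_[c["fx"]*Y[:,0]/Y[:,2]+c["cx"],c["fy"]*Y[:,1]/Y[:,2]+c["cy"]]
def unproj(c,px,z):
    d=np.array([(px[0]-c["cx"])/c["fx"],(px[1]-c["cy"])/c["fy"],1]); o=-c["R"].T@c["t"]; w=c["R"].T@d
    return o+w*(z-o[2])/w[2]
def box(p,L,W,z0,z1):
    x,y,a=p; ca,sa=np.cos(a),np.sin(a)
    return np.array([[x+ca*i*L/2-sa*j*W/2,y+sa*i*L/2+ca*j*W/2,z] for i in(-1,1) for j in(-1,1) for z in(z0,z1)])
S=4
def sil(c,P):
    h=cv2.convexHull(((proj(c,P)+.5)*S*16).astype(np.int32))
    m=np.zeros((400*S,640*S),np.uint8); cv2.fillConvexPoly(m,h,1,shift=4); return m
def fit(cs,masks,p0,dims,step=(.01,.01,.1)):
    ms=[cv2.resize(m.astype(np.float32),None,fx=S,fy=S,interpolation=cv2.INTER_LINEAR)>.5 for m in masks]
    def f(p):
        e=0
        for c,m in zip(cs,ms):
            s=sil(c,box(p,*dims))>0; e+=1-(s&m).sum()/(s|m).sum()
        return e
    p0=np.array(p0,float); s0=np.vstack([p0]+[p0+np.eye(3)[i]*step[i] for i in range(3)])
    r=minimize(f,p0,method="Nelder-Mead",options=dict(initial_simplex=s0,xatol=2e-4,fatol=1e-4)); return r.x,r.fun
def blob(m,px):
    n,l,st,ce=cv2.connectedComponentsWithStats(m.astype(np.uint8)); k=l[int(px[1]),int(px[0])]; return l==k
def T(o):
    M=np.eye(4); M[:3,:3]=Ro.from_euler("xyz",o["tool_rot"],degrees=True).as_matrix(); M[:3,3]=o["tool_pos"]; return M
def goal(g,R):  # grasp point, rotation matrix -> TCP
    M=np.eye(4); M[:3,:3]=R; M[:3,3]=np.array(g)-.164*R[:,2]; return M
def rows(A,B,N=None):
    D=np.linalg.inv(A)@B; ang=np.linalg.norm(Ro.from_matrix(D[:3,:3]).as_rotvec()); d=np.linalg.norm(D[:3,3])
    if N is None: N=int(np.ceil(max(ang/.12,d/.04,1)))
    d=np.real(fmp(D,1/N)); print(N,"rows xyz",np.round(d[:3,3],4).tolist(),"rot",np.round(Ro.from_matrix(d[:3,:3]).as_rotvec(),4).tolist(),"tot",np.round(D[:3,3],4).tolist()); return N
E
python3 - <<'E'
from cell import env
from h import *
cs=[env.read_camera("top"),env.read_camera("side")]
ims=[c["image"].astype(int) for c in cs]
mat=lambda im:(im.min(2)>75)&((im.max(2)-im.min(2))<45)   # light grey vs black mat
for a,b in [((180,164),(272,150)),((237,177),(294,172)),((183,229),(241,175))]:
    p=unproj(cs[0],a,.05)
    ms=[blob(mat(i),q) for i,q in zip(ims,(a,b))]
    print("areas",[m.sum() for m in ms]); 
    x,e=fit(cs,ms,[p[0],p[1],0.],(.09,.05,0,.05)); print(np.round(x,4),e)
tips=[[(346,132),(377,157),(404,182),(436,212)],[(376,185),(382,208),(388,232),(396,259)]]
# tips via brightness centroid
for k in range(4):
    print("peg",[np.round(unproj(c,t[k],.085),3) for c,t in zip(cs,tips)])
dark=[(i.max(2)<110)&((i.max(2)-i.min(2))<30) for i in ims]
best=None
for nm,c,t in zip("ts",cs,[[(321,143),(348,118),(486,246),(459,272)],[(357,190),(381,188),(423,315),(384,318)]]):
    print(nm,[np.round(unproj(c,q,.02)[:2],3) for q in t])
print("dial",[np.round(unproj(c,q,z)[:2],3) for c,q,z in [(cs[0],(324.5,230),.07),(cs[1],(315,224),.07)]])
E
```

```text
areas [np.int64(907), np.int64(411)]
[0.5891 0.3914 0.3   ] 0.11237340009784502
areas [np.int64(851), np.int64(467)]
[0.5641 0.2291 0.248 ] 0.13530982713882778
areas [np.int64(970), np.int64(501)]
[0.4127 0.3593 0.1596] 0.1032661320109518
peg [array([ 0.698, -0.057,  0.085]), array([ 0.692, -0.062,  0.085])]
peg [array([ 0.634, -0.142,  0.085]), array([ 0.621, -0.146,  0.085])]
peg [array([ 0.572, -0.215,  0.085]), array([ 0.555, -0.223,  0.085])]
peg [array([ 0.499, -0.299,  0.085]), array([ 0.491, -0.303,  0.085])]
t [array([0.686, 0.009]), array([ 0.767, -0.062]), array([ 0.431, -0.451]), array([ 0.357, -0.38 ])]
s [array([0.678, 0.007]), array([ 0.75 , -0.049]), array([ 0.436, -0.454]), array([ 0.35 , -0.381])]
dial [array([ 0.434, -0.019]), array([ 0.422, -0.03 ])]
```

```bash
python3 - <<'E'
from cell import env
from h import *
from scipy.optimize import least_squares
cs=[env.read_camera("top"),env.read_camera("side")]
tips=[[(346,132),(377,157),(404,182),(436,212)],[(376,185),(382,208),(388,232),(396,259)]]
obs=[]
for c,t in zip(cs,tips):
    o=[]
    for (x,y) in t:
        g=c["image"].astype(float)
        g=g[y-8:y+9,x-8:x+9]; w=np.where((g.max(2)-g.min(2)<60),np.clip(g.min(2)-150,0,None),0)
        yy,xx=np.mgrid[y-8:y+9,x-8:x+9]; o.append(((w*xx).sum()/w.sum(),(w*yy).sum()/w.sum()))
    obs.append(np.array(o)); print(np.round(o,1).tolist())
cor=[np.array([(321,143),(348,118),(486,246),(459,272)],float),np.array([(357,190),(381,188),(423,315),(384,318)],float)]
def f(p,full=False):
    a=p[2]; ex=np.array([np.cos(a),np.sin(a)]);ey=np.array([-ex[1],ex[0]])
    r=[]
    P=np.array([[*(p[:2]+ey*.105*k),p[3]] for k in(2,1,0,-1)])
    C=np.array([[*(p[:2]+ex*i*.06+ey*j*.255),.02] for i,j in((-1,1),(1,1),(1,-1),(-1,-1))])
    for c,o,q in zip(cs,obs,cor): r+=[(proj(c,P)-o).ravel(),(proj(c,C)-q).ravel()*.5]
    return r if full else np.concatenate(r)
r=least_squares(f,[.57,-.22,-.68,.08],loss="soft_l1"); print(r.x,r.cost); [print(np.round(v,1)) for v in f(r.x,1)]
a=r.x[2]
for k in range(5): print("peg",k,np.round(r.x[:2]+np.array([-np.sin(a),np.cos(a)])*.105*(k-2),4))
# dial box
ims=[c["image"].astype(int) for c in cs]; ms=[]
for i,(x0,y0,x1,y1) in zip(ims,[(295,203,355,260),(283,200,347,257)]):
    m=np.zeros((400,640),np.uint8); s=i[y0:y1,x0:x1]; mm=(s.min(2)>95)&(s.max(2)-s.min(2)<35)
    n,l,st,_=cv2.connectedComponentsWithStats(mm.astype(np.uint8)); k=1+st[1:,4].argmax()
    pts=np.argwhere(l==k)[:,::-1]+[x0,y0]; cv2.fillConvexPoly(m,cv2.convexHull(pts.astype(np.int32)),1); ms.append(m)
x,e=fit(cs,ms,[.43,-.02,0],(.11,.11,0,.045)); print("dial",np.round(x,4),e)
print("line",[unproj(cs[0],q,.089)[:2] for q in((320,221),(326,231))], proj(cs[0],[[x[0],x[1],.089]]),proj(cs[1],[[x[0],x[1],.089]]))
print("box top",[np.round(unproj(cs[0],q,.05)[:2],3) for q in((381,253),(429,256),(426,293),(379,290))])
cv2.imwrite("pics/dial.png",np.hstack([cv2.resize(c["image"][y:y+60,x:x+66],None,fx=6,fy=6,interpolation=cv2.INTER_CUBIC) for c,x,y in((cs[0],292,202),(cs[1],282,198))]))
E
```

```text
[[346.4, 132.0], [375.5, 158.4], [405.5, 185.5], [436.5, 213.6]]
[[375.7, 183.8], [381.7, 206.0], [388.1, 230.1], [395.5, 257.0]]
[ 0.56158698 -0.21920904 -0.69773654  0.08626276] 7.844757328559238
[ 0.1  0.3  0.1  0.3  0.   0.4 -0.   0.4]
[-1.1  1.   0.1 -0.7  0.3 -2.4 -0.7  0.9]
[ 0.4 -0.2  0.2 -0.5  0.2 -0.2  0.2  0.4]
[-0.6 -0.6  3.2 -0.5  0.7 -1.  -0.5 -0.9]
peg 0 [ 0.4267 -0.3801]
peg 1 [ 0.4941 -0.2997]
peg 2 [ 0.5616 -0.2192]
peg 3 [ 0.629  -0.1387]
peg 4 [ 0.6965 -0.0583]
dial [ 0.4336 -0.0189  0.0598] 0.13937153071041186
line [array([ 0.45330084, -0.00631054]), array([ 0.42921004, -0.02326865])] [[324.39901498 229.13008794]] [[315.24219407 216.51875661]]
box top [array([ 0.388, -0.169]), array([ 0.39 , -0.292]), array([ 0.297, -0.286]), array([ 0.295, -0.168])]
```

View pics/dial.png

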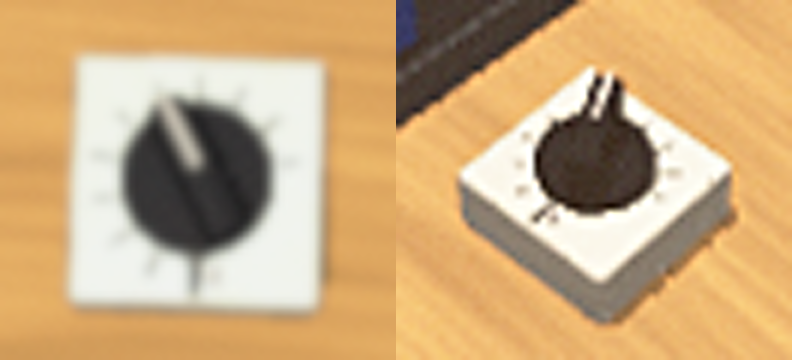

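Fits agree with the given sizes: peg spacing and tip residuals are below 0.5 px, and the cans sit at r 0.55–0.71. The dial pointer goes from (325,229) to (319.5,218), about 150° clockwise from the mark. Next, the first pick.

```bash
cat >> h.py <<'E'
def Rpick(yaw,al):  # yaw = direction from open to closed end
    v=np.array([np.cos(yaw),np.sin(yaw),0]);z=-v*np.sin(al)-np.array([0,0,1])*np.cos(al);y=np.array([-v[1],v[0],0]);return np.c_[np.cross(y,z),y,z]
def Rplace(yaw,al):
    v=np.array([np.cos(yaw),np.sin(yaw),0]);z=v*np.cos(al)-np.array([0,0,1])*np.sin(al);y=np.array([-v[1],v[0],0]);return np.c_[np.cross(y,z),y,z]
def pick(c,al,s=.018,gz=.028,back=0.):
    R=Rpick(c[2],al); return goal(np.array([c[0]+s*np.cos(c[2]),c[1]+s*np.sin(c[2]),gz])-back*R[:,2],R)
E
python3 - <<'E'
from cell import env
from h import *
A=T(env.get_obs()); al=np.radians(25)
B=pick((.5891,.3914,.30),al,back=.14); print(B[:3,3]); rows(A,B)
# check path
E
```

```text
[0.72903382 0.4346866  0.30351757]
15 rows xyz [-0.0377, -0.0118, -0.0006] rot [0.0086, 0.0282, -0.039] tot [-0.5719, -0.0227, 0.1009]
```

>>> {"api": "send_rows", "payload": {"xyz": [[-0.0377,-0.0118,-0.0006],[-0.0377,-0.0118,-0.0006],[-0.0377,-0.0118,-0.0006],[-0.0377,-0.0118,-0.0006],[-0.0377,-0.0118,-0.0006],[-0.0377,-0.0118,-0.0006],[-0.0377,-0.0118,-0.0006],[-0.0377,-0.0118,-0.0006],[-0.0377,-0.0118,-0.0006],[-0.0377,-0.0118,-0.0006],[-0.0377,-0.0118,-0.0006],[-0.0377,-0.0118,-0.0006],[-0.0377,-0.0118,-0.0006],[-0.0377,-0.0118,-0.0006],[-0.0377,-0.0118,-0.0006],[0,0,0],[0,0,0]], "rotation": [[0.0086,0.0282,-0.039],[0.0086,0.0282,-0.039],[0.0086,0.0282,-0.039],[0.0086,0.0282,-0.039],[0.0086,0.0282,-0.039],[0.0086,0.0282,-0.039],[0.0086,0.0282,-0.039],[0.0086,0.0282,-0.039],[0.0086,0.0282,-0.039],[0.0086,0.0282,-0.039],[0.0086,0.0282,-0.039],[0.0086,0.0282,-0.039],[0.0086,0.0282,-0.039],[0.0086,0.0282,-0.039],[0.0086,0.0282,-0.039],[0,0,0],[0,0,0]], "jaw": [1,1,1,1,1,1,1,1,1,1,1,1,1,1,1,1,1]}}

```text
time_s: 2.0
tool_pos: [0.7295, 0.4338, 0.2975]
tool_rot: [-179.9, -25.4, -162.9]
force: [-0.2, -0.1, 1.2]
grip_width: 0.0869
grasp_force: 0.0
```

```bash
python3 - <<'E'
from cell import env
from h import *
o=env.get_obs(); print(np.round(o["qpos"],1)); A=T(o); rows(A,pick((.5891,.3914,.30),np.radians(25)))
c=env.read_camera("side");im=c["image"]
cv2.imwrite("pics/s1.png",cv2.resize(im[110:250,180:380],None,fx=4,fy=4,interpolation=cv2.INTER_CUBIC))
E
```

```text
[-31.9  62.    2.6  28.4  -8.6 114.3  75.1]
4 rows xyz [0.0005, 0.0003, 0.0337] rot [-0.0002, -0.0017, -0.0003] tot [0.0018, 0.0011, 0.1346]
```

View pics/s1.png

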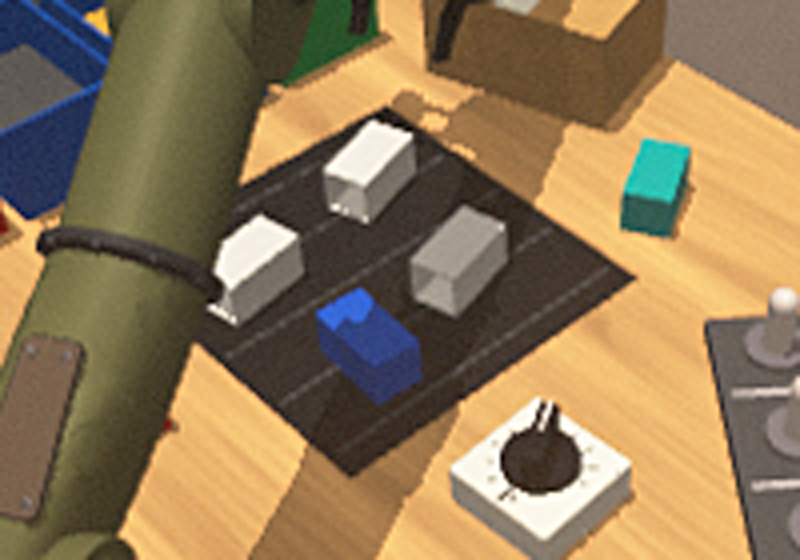

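The side crop shows can1 still in place at (263,152), with the fingers above and behind it at (270–290,115). Descending.

>>> {"api": "send_rows", "payload": {"xyz": [[0.0004,0.0002,0.027],[0.0004,0.0002,0.027],[0.0004,0.0002,0.027],[0.0004,0.0002,0.027],[0.0004,0.0002,0.027],[0,0,0],[0,0,0]], "rotation": [[0,-0.001,0],[0,-0.001,0],[0,-0.001,0],[0,-0.001,0],[0,-0.001,0],[0,0,0],[0,0,0]], "jaw": [1,1,1,1,1,1,1]}}

```text
time_s: 2.75
tool_pos: [0.6718, 0.419, 0.1872]
tool_rot: [179.9, -24.4, -162.6]
force: [0.5, 0.5, 0.1]
grip_width: 0.0869
grasp_force: 0.0
```

```bash
python3 - <<'E'
from cell import env
from h import *
o=env.get_obs(); print(np.round(o["qpos"],1),o["force"]); A=T(o); print((A@[0,0,.164,1])[:3],"want",np.round((pick((.5891,.3914,.30),.436)@[0,0,.164,1])[:3],4)); rows(A,pick((.5891,.3914,.30),np.radians(25)),1)
E
```

```text
[-33.3  54.4   1.9  54.4  -7.7  94.9  76.4] [0.49263269 0.53967442 0.12419463]
[0.60692532 0.39917309 0.03792326] want [0.6063 0.3967 0.028 ]
1 rows xyz [-0.0045, -0.002, 0.0096] rot [0.0013, 0.0098, 0.0027] tot [-0.0045, -0.002, 0.0096]
```

>>> {"api": "send_rows", "payload": {"xyz": [[-0.0045,-0.002,0.0096],[0,0,0],[0,0,0],[0,0,0],[0,0,0],[0,0,0],[0,0,0],[0,0,0]], "rotation": [[0.001,0.01,0.003],[0,0,0],[0,0,0],[0,0,0],[0,0,0],[0,0,0],[0,0,0],[0,0,0]], "jaw": [1,1,0,0,0,0,0,0], "newtons": 35}}

```text
time_s: 3.55
tool_pos: [0.6731, 0.416, 0.1718]
tool_rot: [-179.9, -25.2, -163.0]
force: [1.0, 1.1, -0.5]
grip_width: 0.0499
grasp_force: 34.9
```

```bash
python3 - <<'E'
from cell import env
from h import *
o=env.get_obs(); print(np.round(o["qpos"],1),o["force"],o["wrist_torque"]); A=T(o); print((A@[0,0,.164,1])[:3])
B=A.copy(); B[2,3]+=.2; rows(A,B)
E
```

```text
[-33.1  55.5   1.9  54.4  -7.7  94.7  76.5] [ 0.98711264  1.07111241 -0.49091779] [ 0.1296356  -0.45771344 -0.0254863 ]
[0.60634802 0.39521469 0.0234554 ]
5 rows xyz [0.0171, -0.0001, -0.0362] rot [0.0, 0.0, 0.0] tot [0.0853, -0.0003, -0.1809]
```

>>> {"api": "send_rows", "payload": {"xyz": [[0.0085,0,-0.018],[0.0171,0,-0.036],[0.0171,0,-0.036],[0.0171,0,-0.036],[0.0171,0,-0.036],[0.0085,0,-0.018],[0,0,0],[0,0,0]], "rotation": [[0,0,0],[0,0,0],[0,0,0],[0,0,0],[0,0,0],[0,0,0],[0,0,0],[0,0,0]], "jaw": [0,0,0,0,0,0,0,0]}}

```text
time_s: 4.35
tool_pos: [0.6725, 0.4162, 0.3713]
tool_rot: [-179.9, -25.2, -162.9]
force: [-0.1, -0.2, -1.7]
grip_width: 0.0497
grasp_force: 34.9
```

```bash
cat >> h.py <<'E'
def place(peg,yaw,al,gz,off=0.):
    R=Rplace(yaw,al); return goal([peg[0]-off*np.cos(yaw),peg[1]-off*np.sin(yaw),gz],R)
def path(A,B,N=8):
    D=np.linalg.inv(A)@B
    for k in range(0,N+1,2):
        M=A@np.real(fmp(D,k/N)); print(np.round(M[:3,3],3),np.round((M@[0,0,.164,1])[:3],3))
E
python3 - <<'E'
from cell import env
from h import *
o=env.get_obs(); print(np.round(o["qpos"],1),o["grip_width"]); A=T(o); print((A@[0,0,.164,1])[:3])
B=place((.6965,-.0583),-.6,np.radians(25),.19); path(A,B); rows(A,B); rows(A,B,19)
E
```

```text
[-33.1  49.3   2.3  42.4  -8.3 112.7  74.3] 0.04974352264910903
[0.60582967 0.39548938 0.22289472]
[0.673 0.416 0.371] [0.606 0.395 0.223]
[0.658 0.315 0.348] [0.651 0.291 0.186]
[0.636 0.215 0.324] [0.687 0.178 0.172]
[0.607 0.119 0.295] [0.704 0.06  0.177]
[0.574 0.026 0.259] [ 0.696 -0.058  0.19 ]
15 rows xyz [0.0071, -0.025, 0.0103] rot [0.0224, -0.0971, 0.0622] tot [0.1413, -0.3442, 0.1908]
19 rows xyz [0.0056, -0.0198, 0.0081] rot [0.0177, -0.0767, 0.0491] tot [0.1413, -0.3442, 0.1908]
```

>>> {"api": "send_rows", "payload": {"xyz": [[0.0056,-0.0198,0.0081],[0.0056,-0.0198,0.0081],[0.0056,-0.0198,0.0081],[0.0056,-0.0198,0.0081],[0.0056,-0.0198,0.0081],[0.0056,-0.0198,0.0081],[0.0056,-0.0198,0.0081],[0.0056,-0.0198,0.0081],[0.0056,-0.0198,0.0081],[0.0056,-0.0198,0.0081],[0.0056,-0.0198,0.0081],[0.0056,-0.0198,0.0081],[0.0056,-0.0198,0.0081],[0.0056,-0.0198,0.0081],[0.0056,-0.0198,0.0081],[0.0056,-0.0198,0.0081],[0.0056,-0.0198,0.0081],[0.0056,-0.0198,0.0081],[0.0056,-0.0198,0.0081],[0,0,0]], "rotation": [[0.0177,-0.0767,0.0491],[0.0177,-0.0767,0.0491],[0.0177,-0.0767,0.0491],[0.0177,-0.0767,0.0491],[0.0177,-0.0767,0.0491],[0.0177,-0.0767,0.0491],[0.0177,-0.0767,0.0491],[0.0177,-0.0767,0.0491],[0.0177,-0.0767,0.0491],[0.0177,-0.0767,0.0491],[0.0177,-0.0767,0.0491],[0.0177,-0.0767,0.0491],[0.0177,-0.0767,0.0491],[0.0177,-0.0767,0.0491],[0.0177,-0.0767,0.0491],[0.0177,-0.0767,0.0491],[0.0177,-0.0767,0.0491],[0.0177,-0.0767,0.0491],[0.0177,-0.0767,0.0491],[0,0,0]], "jaw": [0,0,0,0,0,0,0,0,0,0,0,0,0,0,0,0,0,0,0,0]}}

```text
time_s: 6.35
tool_pos: [0.5701, 0.0222, 0.2551]
tool_rot: [-178.9, 64.7, 146.4]
force: [-0.6, 0.6, -1.1]
grip_width: 0.0498
grasp_force: 34.9
```

```bash
python3 - <<'E'
from cell import env
from h import *
cs=[env.read_camera(n) for n in("top","side")]
o=env.get_obs(); print(np.round(o["qpos"],1),o["grip_width"],o["force"]); A=T(o); print((A@[0,0,.164,1])[:3])
B=place((.6965,-.0583),-.6,np.radians(25),.19); rows(A,B)
cv2.imwrite("pics/p1.png",np.hstack([cv2.resize(c["image"][y:y+140,x:x+130],None,fx=3,fy=3,interpolation=cv2.INTER_CUBIC) for c,x,y in((cs[0],270,70),(cs[1],300,110))]))
E
```

```text
[-54.6  13.7  38.5 125.8  94.5  39.6 -42.3] 0.04967828422101512 [ 0.4451421   0.39863795 -2.32071274]
[ 0.69489383 -0.0584077   0.18770968]
1 rows xyz [-0.0019, 0.0009, 0.0002] rot [-0.0008, -0.0041, 0.0052] tot [-0.0019, 0.0009, 0.0002]
```

View pics/p1.png

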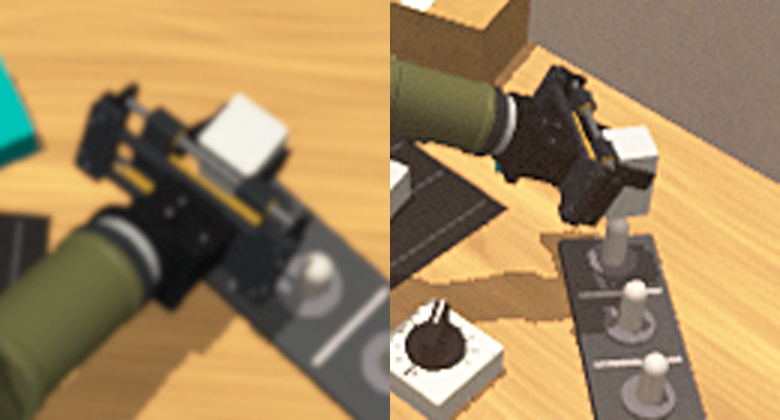

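The crop shows the housing held upright, open end down, directly above peg4 at about (375,185) in the side view. Lowering.

>>> {"api": "send_rows", "payload": {"xyz": [[-0.0019,0.0009,0.0002],[0.0136,0,0.0063],[0.0136,0,0.0063],[0.0136,0,0.0063],[0.0136,0,0.0063],[0.0136,0,0.0063],[0,0,0],[0,0,0]], "rotation": [[-0.001,-0.004,0.005],[0,0,0],[0,0,0],[0,0,0],[0,0,0],[0,0,0],[0,0,0],[0,0,0]], "jaw": [0,0,0,0,0,0,0,0]}}

```text
time_s: 7.25
tool_pos: [0.5757, 0.0265, 0.1865]
tool_rot: [179.5, 65.2, 145.1]
force: [0.0, -0.7, -1.5]
grip_width: 0.05
grasp_force: 34.9
```

```bash
cat > st.py <<'E'
from cell import env
from h import *
np.set_printoptions(suppress=True,precision=4)
o=env.get_obs(); A=T(o); print(np.round(o["qpos"],1),o["force"]); print("grasp",(A@[0,0,.164,1])[:3],"zdir",A[:3,2],"w",o["grip_width"],"t",o["time_s"])
E
python3 st.py
```

```text
[-52.3  24.2  36.7 126.5 103.1  37.6 -59.3] [ 0.0387 -0.6544 -1.4635]
grasp [ 0.6987 -0.0573  0.1177] zdir [ 0.7504 -0.5112 -0.419 ] w 0.050038701886136176 t 7.25
```

>>> {"api": "send_rows", "payload": {"xyz": [[0.0045,0,0.0021],[0.0045,0,0.0021],[0.0045,0,0.0021],[0.0045,0,0.0021],[0.0045,0,0.0021],[0,0,0],[0,0,0]], "rotation": [[0,0,0],[0,0,0],[0,0,0],[0,0,0],[0,0,0],[0,0,0],[0,0,0]], "jaw": [0,0,0,0,0,0,0]}}

```text
time_s: 7.95
tool_pos: [0.5751, 0.0257, 0.1609]
tool_rot: [179.5, 65.2, 145.1]
force: [-0.1, 0.1, -1.2]
grip_width: 0.0494
grasp_force: 34.9
```

```bash
python3 st.py
```

```text
[-51.3  27.9  35.6 126.6 105.9  37.6 -64.7] [-0.0805  0.1339 -1.2158]
grasp [ 0.6981 -0.0583  0.0922] zdir [ 0.7496 -0.5122 -0.4192] w 0.04944437847939967 t 7.95
```

Step down until the force changes.

>>> {"api": "send_rows", "payload": {"xyz": [[0.0018,0,0.0008],[0.0018,0,0.0008],[0,0,0],[0,0,0]], "rotation": [[0,0,0],[0,0,0],[0,0,0],[0,0,0]], "jaw": [0,0,0,0]}}

```text
time_s: 8.35
tool_pos: [0.5759, 0.0257, 0.1584]
tool_rot: [179.3, 65.4, 144.9]
force: [-1.7, 1.2, 5.9]
grip_width: 0.0498
grasp_force: 34.9
```

>>> {"api": "send_rows", "payload": {"xyz": [[0.0018,0,0.0008],[0,0,0],[0,0,0]], "rotation": [[0,0,0],[0,0,0],[0,0,0]], "jaw": [0,0,0]}}

```text
time_s: 8.65
tool_pos: [0.5763, 0.0253, 0.1575]
tool_rot: [179.3, 65.6, 144.8]
force: [-4.5, 1.2, 11.9]
grip_width: 0.0501
grasp_force: 35.0
```

>>> {"api": "send_rows", "payload": {"xyz": [[0,0,0],[0,0,0],[0,0,0],[0,0,0],[0,0,-0.02],[0,0,-0.03],[0,0,-0.04],[0,0,0]], "rotation": [[0,0,0],[0,0,0],[0,0,0],[0,0,0],[0,0,0],[0,0,0],[0,0,0],[0,0,0]], "jaw": [0.8,0.8,0.8,0.8,0.8,0.8,0.8,0.8]}}

```text
time_s: 9.45
tool_pos: [0.5058, 0.0747, 0.1934]
tool_rot: [179.1, 65.1, 145.1]
force: [-0.1, 0.6, -0.8]
grip_width: 0.07
grasp_force: 0.0
```

```bash
cat > meas.py <<'E'
from st import *
cs=[env.read_camera(n) for n in("top","side")]
import sys
guess={"A":(.5641,.2291,.248),"B":(.4127,.3593,.1596)}
def can(p):
    ims=[c["image"].astype(int) for c in cs]; out=[];use=[]
    for c,i in zip(cs,ims):
        q=proj(c,[[p[0],p[1],.05]])[0]
        # brightest connected grey region near guess
        m=(i.min(2)>75)&((i.max(2)-i.min(2))<45); b=blob(m,q)
        if m[int(q[1]),int(q[0])] and 250<b.sum()<1300: out.append(b);use.append(c)
    x,e=fit(use,out,p,(.09,.05,0,.05)); return x,e/max(1,len(use)),len(use)
E
python3 - <<'E'
from meas import *
for k,g in guess.items():
    try: print(k,can(g))
    except Exception as ex: print(k,ex)
cv2.imwrite("pics/p2.png",np.hstack([cv2.resize(c["image"][y:y+170,x:x+200],None,fx=2,fy=2,interpolation=cv2.INTER_CUBIC) for c,x,y in((cs[0],270,80),(cs[1],225,130))]))
B=pick((.5641,.2291,.248),np.radians(25),back=.14); path(A,B,8); rows(A,B,19)
E
```

```text
[-60.6  17.3  34.1 132.9  95.3  46.  -55.9] [-0.0716  0.604  -0.7534]
grasp [ 0.6291 -0.0085  0.1243] zdir [ 0.7519 -0.5069 -0.4215] w 0.06997102687204226 t 9.45
A (array([0.567 , 0.2298, 0.24  ]), np.float64(0.09303833957912944), 1)
B (array([0.4113, 0.3586, 0.1587]), np.float64(0.13082560711577101), 2)
[0.506 0.075 0.193] [ 0.629 -0.008  0.124]
[0.547 0.113 0.247] [0.644 0.055 0.128]
[0.599 0.156 0.284] [0.65  0.12  0.132]
[0.655 0.206 0.303] [0.648 0.185 0.14 ]
[0.706 0.265 0.304] [0.639 0.248 0.155]
19 rows xyz [-0.0118, 0.0107, -0.0036] rot [-0.0165, 0.0775, -0.0462] tot [-0.1231, 0.2707, 0.0077]
```

View pics/p2.png

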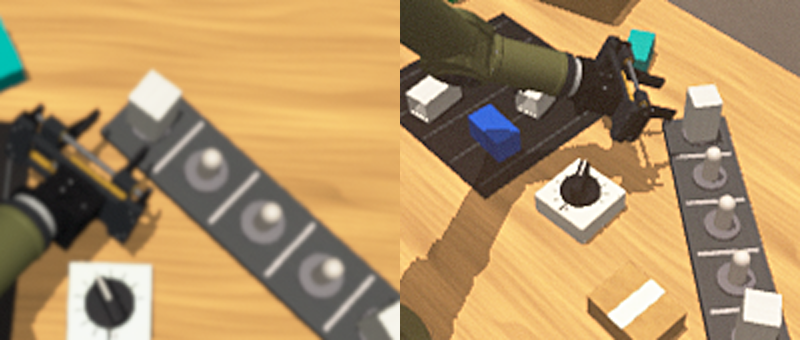

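The housing is seated on peg4 (top view about (345,125)) and the gripper is clear. Next is the second can, A.

>>> {"api": "send_rows", "payload": {"xyz": [[-0.0118,0.0107,-0.0036],[-0.0118,0.0107,-0.0036],[-0.0118,0.0107,-0.0036],[-0.0118,0.0107,-0.0036],[-0.0118,0.0107,-0.0036],[-0.0118,0.0107,-0.0036],[-0.0118,0.0107,-0.0036],[-0.0118,0.0107,-0.0036],[-0.0118,0.0107,-0.0036],[-0.0118,0.0107,-0.0036],[-0.0118,0.0107,-0.0036],[-0.0118,0.0107,-0.0036],[-0.0118,0.0107,-0.0036],[-0.0118,0.0107,-0.0036],[-0.0118,0.0107,-0.0036],[-0.0118,0.0107,-0.0036],[-0.0118,0.0107,-0.0036],[-0.0118,0.0107,-0.0036],[-0.0118,0.0107,-0.0036],[0,0,0]], "rotation": [[-0.0165,0.0775,-0.0462],[-0.0165,0.0775,-0.0462],[-0.0165,0.0775,-0.0462],[-0.0165,0.0775,-0.0462],[-0.0165,0.0775,-0.0462],[-0.0165,0.0775,-0.0462],[-0.0165,0.0775,-0.0462],[-0.0165,0.0775,-0.0462],[-0.0165,0.0775,-0.0462],[-0.0165,0.0775,-0.0462],[-0.0165,0.0775,-0.0462],[-0.0165,0.0775,-0.0462],[-0.0165,0.0775,-0.0462],[-0.0165,0.0775,-0.0462],[-0.0165,0.0775,-0.0462],[-0.0165,0.0775,-0.0462],[-0.0165,0.0775,-0.0462],[-0.0165,0.0775,-0.0462],[-0.0165,0.0775,-0.0462],[0,0,0]], "jaw": [1,1,1,1,1,1,1,1,1,1,1,1,1,1,1,1,1,1,1,1]}}

```text
time_s: 11.55
tool_pos: [0.7093, 0.2597, 0.2968]
tool_rot: [-179.5, -24.9, -166.6]
force: [-0.6, -0.2, -0.5]
grip_width: 0.0871
grasp_force: 0.0
```

```bash
python3 - <<'E'
from meas import *
for k,g in guess.items():
    try: print(k,can(g))
    except Exception as ex: print(k,ex)
B=pick((.5645,.2293,.246),np.radians(25),gz=.026,back=.14); rows(A,B,2)
B=pick((.5645,.2293,.246),np.radians(25),gz=.026); rows(A,B)
E
```

```text
[-26.9  45.6  10.7  57.7  -9.1 102.2  85.8] [-0.5847 -0.2246 -0.477 ]
grasp [0.6424 0.2423 0.1481] zdir [-0.4078 -0.1061 -0.9069] w 0.08714286521322477 t 11.55
A (array([0.5643, 0.2287, 0.2364]), np.float64(0.0712178727140208), 2)
B (array([0.4123, 0.3591, 0.1547]), np.float64(0.062260654725138975), 1)
2 rows xyz [0.0016, 0.0029, -0.0019] rot [-0.0018, 0.0007, -0.0058] tot [0.0033, 0.0057, -0.0037]
4 rows xyz [0.0008, 0.0015, 0.0341] rot [-0.0009, 0.0004, -0.0029] tot [0.0035, 0.0062, 0.1363]
```

>>> {"api": "send_rows", "payload": {"xyz": [[0.0016,0.0028,0.0],[0.0016,0.0028,0.02],[0,0,0.029],[0,0,0.029],[0,0,0.029],[0,0,0.029],[0,0,0],[0,0,0]], "rotation": [[-0.0015,0,-0.006],[-0.0015,0,-0.005],[0,0,0],[0,0,0],[0,0,0],[0,0,0],[0,0,0],[0,0,0]], "jaw": [1,1,1,1,1,1,1,1]}}

```text
time_s: 12.45
tool_pos: [0.6486, 0.2506, 0.1812]
tool_rot: [180.0, -24.5, -165.9]
force: [0.4, 0.1, 0.9]
grip_width: 0.0873
grasp_force: 0.0
```

```bash
python3 - <<'E'
from st import *
B=pick((.5643,.229,.241),np.radians(25),gz=.026); rows(A,B,1)
E
```

```text
[-28.6  43.2   9.7  75.4  -9.1  86.5  86.6] [0.3568 0.1155 0.9133]
grasp [0.5826 0.234  0.032 ] zdir [-0.4026 -0.1012 -0.9098] w 0.08729165542716312 t 12.45
1 rows xyz [-0.003, -0.0009, 0.0059] rot [-0.0022, 0.0083, 0.005] tot [-0.003, -0.0009, 0.0059]
```

>>> {"api": "send_rows", "payload": {"xyz": [[-0.002,-0.001,0.0035],[0,0,0],[0,0,0],[0,0,0],[0,0,0],[0,0,0],[0,0,0],[0.0085,0,-0.018],[0.0171,0,-0.036],[0.0171,0,-0.036],[0.0171,0,-0.036],[0.0171,0,-0.036],[0.0085,0,-0.018],[0,0,0],[0,0,0]], "rotation": [[-0.002,0.008,0.005],[0,0,0],[0,0,0],[0,0,0],[0,0,0],[0,0,0],[0,0,0],[0,0,0],[0,0,0],[0,0,0],[0,0,0],[0,0,0],[0,0,0],[0,0,0],[0,0,0]], "jaw": [1,1,0,0,0,0,0,0,0,0,0,0,0,0,0], "newtons": 35}}

```text
time_s: 13.95
tool_pos: [0.648, 0.2497, 0.375]
tool_rot: [180.0, -25.0, -166.2]
force: [-0.2, -0.1, -2.7]
grip_width: 0.0498
grasp_force: 35.0
```

```bash
python3 - <<'E'
from st import *
B=place((.629,-.1387),-.65,np.radians(25),.19); path(A,B); rows(A,B,19)
E
```

```text
[-28.8  35.   10.7  65.6  -8.4 104.8  84.9] [-0.1549 -0.1179 -2.7117]
grasp [0.5806 0.2331 0.2264] zdir [-0.4106 -0.1009 -0.9062] w 0.049764935179481336 t 13.95
[0.648 0.25  0.375] [0.581 0.233 0.226]
[0.618 0.169 0.357] [0.61  0.146 0.195]
[0.583 0.093 0.333] [0.632 0.053 0.182]
[0.545 0.02  0.3  ] [ 0.64  -0.043  0.182]
[ 0.511 -0.049  0.259] [ 0.629 -0.139  0.19 ]
19 rows xyz [0.0074, -0.0154, 0.0071] rot [0.0177, -0.0767, 0.0487] tot [0.1366, -0.257, 0.1913]
```

```bash
python3 - <<'E'
from st import *
B=place((.629,-.1387),-.65,np.radians(25),.225); path(A,B); rows(A,B,19)
E
```

```text
[-28.8  35.   10.7  65.6  -8.4 104.8  84.9] [-0.1549 -0.1179 -2.7117]
grasp [0.5806 0.2331 0.2264] zdir [-0.4106 -0.1009 -0.9062] w 0.049764935179481336 t 13.95
[0.648 0.25  0.375] [0.581 0.233 0.226]
[0.624 0.168 0.365] [0.615 0.146 0.203]
[0.59  0.091 0.351] [0.639 0.052 0.199]
[0.551 0.019 0.328] [ 0.645 -0.044  0.209]
[ 0.511 -0.049  0.294] [ 0.629 -0.139  0.225]
19 rows xyz [0.0068, -0.0159, 0.0052] rot [0.0177, -0.0767, 0.0487] tot [0.1514, -0.257, 0.1596]
```

>>> {"api": "send_rows", "payload": {"xyz": [[0.0068,-0.0159,0.0052],[0.0068,-0.0159,0.0052],[0.0068,-0.0159,0.0052],[0.0068,-0.0159,0.0052],[0.0068,-0.0159,0.0052],[0.0068,-0.0159,0.0052],[0.0068,-0.0159,0.0052],[0.0068,-0.0159,0.0052],[0.0068,-0.0159,0.0052],[0.0068,-0.0159,0.0052],[0.0068,-0.0159,0.0052],[0.0068,-0.0159,0.0052],[0.0068,-0.0159,0.0052],[0.0068,-0.0159,0.0052],[0.0068,-0.0159,0.0052],[0.0068,-0.0159,0.0052],[0.0068,-0.0159,0.0052],[0.0068,-0.0159,0.0052],[0.0068,-0.0159,0.0052],[0,0,0]], "rotation": [[0.0177,-0.0767,0.0487],[0.0177,-0.0767,0.0487],[0.0177,-0.0767,0.0487],[0.0177,-0.0767,0.0487],[0.0177,-0.0767,0.0487],[0.0177,-0.0767,0.0487],[0.0177,-0.0767,0.0487],[0.0177,-0.0767,0.0487],[0.0177,-0.0767,0.0487],[0.0177,-0.0767,0.0487],[0.0177,-0.0767,0.0487],[0.0177,-0.0767,0.0487],[0.0177,-0.0767,0.0487],[0.0177,-0.0767,0.0487],[0.0177,-0.0767,0.0487],[0.0177,-0.0767,0.0487],[0.0177,-0.0767,0.0487],[0.0177,-0.0767,0.0487],[0.0177,-0.0767,0.0487],[0,0,0]], "jaw": [0,0,0,0,0,0,0,0,0,0,0,0,0,0,0,0,0,0,0,0]}}

```text
time_s: 15.95
tool_pos: [0.5068, -0.0512, 0.2891]
tool_rot: [-179.1, 64.7, 143.4]
force: [-0.3, 0.4, -3.0]
grip_width: 0.0497
grasp_force: 35.0
```

```bash
python3 - <<'E'
from st import *
B=place((.629,-.1387),-.65,np.radians(25),.12,-.001); rows(A,B,8)
E
```

```text
[-36.   -1.   24.2 133.7  97.4  44.  -35.8] [-0.3089  0.43   -3.0432]
grasp [ 0.6242 -0.1417  0.2189] zdir [ 0.7161 -0.5516 -0.4278] w 0.049745744744516464 t 15.95
8 rows xyz [0.0111, 0.0006, 0.0056] rot [-0.0007, -0.0007, 0.0006] tot [0.089, 0.005, 0.045]
```

>>> {"api": "send_rows", "payload": {"xyz": [[-0.001,0.005,0.0024],[0.0128,0,0.006],[0.0128,0,0.006],[0.0128,0,0.006],[0.0128,0,0.006],[0.0128,0,0.006],[0.0128,0,0.006],[0.0128,0,0.006],[0,0,0],[0,0,0]], "rotation": [[-0.005,-0.005,0.005],[0,0,0],[0,0,0],[0,0,0],[0,0,0],[0,0,0],[0,0,0],[0,0,0],[0,0,0],[0,0,0]], "jaw": [0,0,0,0,0,0,0,0,0,0]}}

```text
time_s: 16.95
tool_pos: [0.5169, -0.046, 0.1946]
tool_rot: [179.2, 65.2, 142.3]
force: [0.3, -0.1, -2.4]
grip_width: 0.0499
grasp_force: 35.0
```

```bash
python3 - <<'E'
from st import *
B=place((.629,-.1387),-.65,np.radians(25),.09,-.001); rows(A,B,5)
E
```

```text
[-34.8  14.1  23.8 134.8 111.5  43.1 -60. ] [ 0.3141 -0.0611 -2.415 ]
grasp [ 0.636  -0.1353  0.1259] zdir [ 0.7265 -0.5447 -0.4188] w 0.04994880469012228 t 16.95
5 rows xyz [0.0066, -0.0012, 0.0026] rot [0.0012, 0.0008, -0.0007] tot [0.033, -0.0061, 0.0127]
```

>>> {"api": "send_rows", "payload": {"xyz": [[0,-0.003,0],[0.0066,-0.002,0.0024],[0.0066,0,0.0026],[0.0066,0,0.0026],[0.0066,0,0.0026],[0,0,0],[0,0,0]], "rotation": [[0.003,0.002,-0.002],[0.003,0.002,-0.002],[0,0,0],[0,0,0],[0,0,0],[0,0,0],[0,0,0]], "jaw": [0,0,0,0,0,0,0]}}

```text
time_s: 17.65
tool_pos: [0.511, -0.0492, 0.1649]
tool_rot: [-179.9, 64.9, 142.9]
force: [-3.9, 3.0, -3.4]
grip_width: 0.0494
grasp_force: 35.0
```

```bash
python3 - <<'E'
from st import *
B=place((.629,-.1387),-.65,np.radians(25),.089,-.001); rows(A,B,5)
E
```

```text
[-34.1  18.2  23.2 135.6 114.8  43.7 -66.1] [-3.8585  2.9694 -3.3908]
grasp [ 0.6291 -0.1391  0.0953] zdir [ 0.7206 -0.5482 -0.4245] w 0.04937816650175682 t 17.65
5 rows xyz [0.0012, 0.0, 0.0007] rot [-0.0001, -0.0004, 0.0001] tot [0.0058, 0.0002, 0.0033]
```

>>> {"api": "send_rows", "payload": {"xyz": [[0.0013,0,-0.0027],[0,0,0],[0.0018,0,0.0008],[0.0018,0,0.0008],[0,0,0],[0,0,0]], "rotation": [[0,0,0],[0,0,0],[0,0,0],[0,0,0],[0,0,0],[0,0,0]], "jaw": [0,0,0,0,0,0]}}

```text
time_s: 18.25
tool_pos: [0.5091, -0.048, 0.1622]
tool_rot: [180.0, 65.1, 142.6]
force: [-0.6, 0.3, -1.7]
grip_width: 0.0497
grasp_force: 35.0
```

```bash
python3 st.py
```

```text
[-34.2  18.6  23.  135.8 115.   44.2 -66.9] [-0.5724  0.3333 -1.6934]
grasp [ 0.6273 -0.1382  0.093 ] zdir [ 0.7209 -0.55   -0.4217] w 0.04969763572024098 t 18.25
```

>>> {"api": "send_rows", "payload": {"xyz": [[0.0018,0,0.0008],[0.0018,0,0.0008],[0.0018,0,0.0008],[0,0,0],[0,0,0]], "rotation": [[0,0,0],[0,0,0],[0,0,0],[0,0,0],[0,0,0]], "jaw": [0,0,0,0,0]}}

```text
time_s: 18.75
tool_pos: [0.5099, -0.0481, 0.159]
tool_rot: [179.7, 65.6, 142.3]
force: [-14.7, 6.8, 19.0]
grip_width: 0.0496
grasp_force: 35.0
```

Seated contact. Release and back off.

>>> {"api": "send_rows", "payload": {"xyz": [[-0.001,0,-0.0005],[0,0,0],[0,0,0],[0,0,0],[0,0,-0.02],[0,0,-0.03],[0,0,-0.035],[0,0,0]], "rotation": [[0,0,0],[0,0,0],[0,0,0],[0,0,0],[0,0,0],[0,0,0],[0,0,0],[0,0,0]], "jaw": [0.8,0.8,0.8,0.8,0.8,0.8,0.8,0.8]}}

```text
time_s: 19.55
tool_pos: [0.4657, -0.0122, 0.1772]
tool_rot: [-180.0, 64.3, 143.0]
force: [0.3, -1.0, -0.1]
grip_width: 0.0695
grasp_force: 0.0
```

```bash
python3 - <<'E'
from meas import *
try: print(can(guess["B"]))
except Exception as ex: print(ex)
cv2.imwrite("pics/p3.png",np.hstack([cv2.resize(c["image"][y:y+190,x:x+200],None,fx=2,fy=2,interpolation=cv2.INTER_CUBIC) for c,x,y in((cs[0],290,80),(cs[1],225,130))]))
B=pick((.412,.359,.157),np.radians(25),back=.14); path(A,B,8); rows(A,B,19)
E
```

```text
[-27.6  11.7   8.4 139.8 106.7  50.3 -60. ] [ 0.2898 -1.0454 -0.1092]
grasp [ 0.5837 -0.1012  0.1061] zdir [ 0.7197 -0.5427 -0.433 ] w 0.06953733287085809 t 19.55
(array([0.4127, 0.3593, 0.1601]), np.float64(0.07083832713051152), 1)
[ 0.466 -0.012  0.177] [ 0.584 -0.101  0.106]
[0.494 0.085 0.208] [0.586 0.022 0.089]
[0.518 0.184 0.239] [0.566 0.145 0.087]
[0.539 0.283 0.27 ] [0.529 0.263 0.108]
[0.557 0.382 0.304] [0.488 0.371 0.155]
19 rows xyz [-0.0029, 0.02, -0.0095] rot [-0.0157, 0.0772, -0.0439] tot [-0.0426, 0.3695, -0.2031]
```

View pics/p3.png

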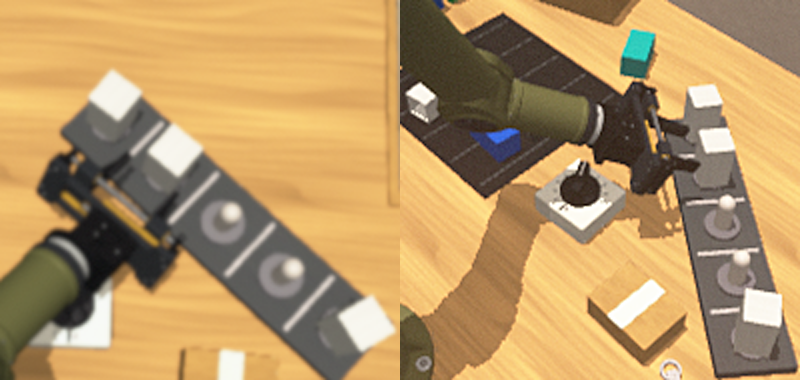

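Both housings stand seated on pegs 4 and 3 (top crop pixels (345,125) and (375,155)). Joint 4 is near its limit, so I'll use a steeper tilt for peg2. Raising first.

>>> {"api": "send_rows", "payload": {"xyz": [[-0.018,0,-0.0085],[-0.027,0,-0.0127],[-0.036,0,-0.017],[-0.027,0,-0.0127],[-0.018,0,-0.0085],[0,0,0]], "rotation": [[0,0,0],[0,0,0],[0,0,0],[0,0,0],[0,0,0],[0,0,0]], "jaw": [1,1,1,1,1,1]}}

```text
time_s: 20.25
tool_pos: [0.4682, -0.0174, 0.3195]
tool_rot: [179.5, 64.6, 141.9]
force: [0.5, -0.7, -0.2]
grip_width: 0.0874
grasp_force: 0.0
```

```bash
python3 - <<'E'
from st import *
B=pick((.4127,.3593,.158),np.radians(45),back=.12,gz=.026); path(A,B,8); rows(A,B,20)
E
```

```text
[-28.6  -8.1   9.5 135.6  88.3  50.  -29.2] [ 0.4691 -0.662  -0.1575]
grasp [ 0.5857 -0.1077  0.2492] zdir [ 0.7163 -0.5506 -0.4287] w 0.08738742201088048 t 20.25
[ 0.468 -0.017  0.319] [ 0.586 -0.108  0.249]
[0.546 0.071 0.314] [0.627 0.006 0.187]
[0.603 0.17  0.288] [0.622 0.13  0.13 ]
[0.631 0.279 0.254] [0.579 0.256 0.1  ]
[0.629 0.394 0.227] [0.514 0.375 0.111]
20 rows xyz [-0.0022, 0.0234, 0.0023] rot [-0.0078, 0.0897, -0.0467] tot [0.1384, 0.4232, -0.0716]
```

>>> {"api": "send_rows", "payload": {"xyz": [[-0.0022,0.0234,0.0023],[-0.0022,0.0234,0.0023],[-0.0022,0.0234,0.0023],[-0.0022,0.0234,0.0023],[-0.0022,0.0234,0.0023],[-0.0022,0.0234,0.0023],[-0.0022,0.0234,0.0023],[-0.0022,0.0234,0.0023],[-0.0022,0.0234,0.0023],[-0.0022,0.0234,0.0023],[-0.0022,0.0234,0.0023],[-0.0022,0.0234,0.0023],[-0.0022,0.0234,0.0023],[-0.0022,0.0234,0.0023],[-0.0022,0.0234,0.0023],[-0.0022,0.0234,0.0023],[-0.0022,0.0234,0.0023],[-0.0022,0.0234,0.0023],[-0.0022,0.0234,0.0023],[-0.0022,0.0234,0.0023]], "rotation": [[-0.0078,0.0897,-0.0467],[-0.0078,0.0897,-0.0467],[-0.0078,0.0897,-0.0467],[-0.0078,0.0897,-0.0467],[-0.0078,0.0897,-0.0467],[-0.0078,0.0897,-0.0467],[-0.0078,0.0897,-0.0467],[-0.0078,0.0897,-0.0467],[-0.0078,0.0897,-0.0467],[-0.0078,0.0897,-0.0467],[-0.0078,0.0897,-0.0467],[-0.0078,0.0897,-0.0467],[-0.0078,0.0897,-0.0467],[-0.0078,0.0897,-0.0467],[-0.0078,0.0897,-0.0467],[-0.0078,0.0897,-0.0467],[-0.0078,0.0897,-0.0467],[-0.0078,0.0897,-0.0467],[-0.0078,0.0897,-0.0467],[-0.0078,0.0897,-0.0467]], "jaw": [1,1,1,1,1,1,1,1,1,1,1,1,1,1,1,1,1,1,1,1]}}

```text
time_s: 22.25
tool_pos: [0.6253, 0.3954, 0.2169]
tool_rot: [-179.2, -45.7, -171.4]
force: [-0.3, -0.4, -0.4]
grip_width: 0.0872
grasp_force: 0.0
```

```bash
python3 - <<'E'
from meas import *
try: print(can(guess["B"]))
except Exception as ex: print(ex)
cv2.imwrite("pics/p4.png",np.hstack([cv2.resize(c["image"][y:y+200,x:x+200],None,fx=2,fy=2,interpolation=cv2.INTER_CUBIC) for c,x,y in((cs[0],120,100),(cs[1],190,110))]))
B=pick((.4127,.3593,.158),np.radians(45),gz=.026,back=.12); rows(A,B,1)
B=pick((.4127,.3593,.158),np.radians(45),gz=.026); rows(A,B,5)
E
```

```text
[-26.8  54.9  -7.9  54.9 -11.4 112.7  64.7] [-0.2746 -0.4311 -0.3856]
grasp [0.5097 0.3754 0.1023] zdir [-0.7052 -0.1218 -0.6985] w 0.08723367372447681 t 22.25
(array([0.4131, 0.3581, 0.2205]), np.float64(0.21626710179490394), 1)
1 rows xyz [0.0049, -0.0023, -0.0092] rot [-0.0093, -0.0121, -0.0049] tot [0.0049, -0.0023, -0.0092]
5 rows xyz [0.0008, -0.0003, 0.0222] rot [-0.0019, -0.0024, -0.001] tot [0.0035, -0.0012, 0.1108]
```

View pics/p4.png

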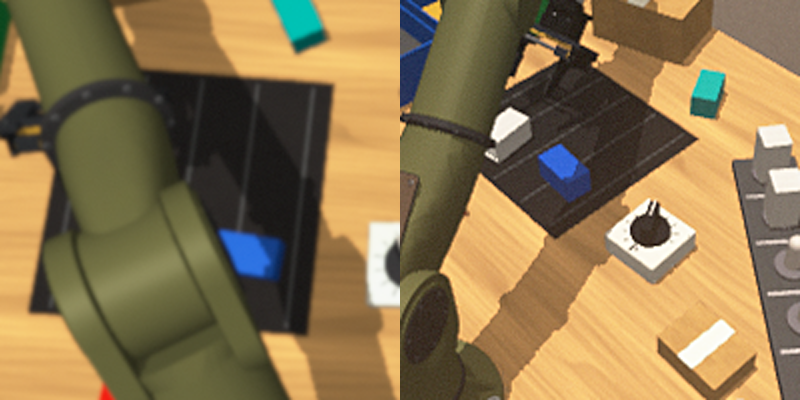

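The last can is partly hidden by the forearm, but its right edge is still at about (255,170), as before. Descending.

>>> {"api": "send_rows", "payload": {"xyz": [[0.0008,-0.0003,0.02],[0.0008,-0.0003,0.022],[0.0008,-0.0003,0.022],[0.0008,-0.0003,0.022],[0.0008,-0.0003,0.018],[0,0,0],[0,0,0],[0,0,0]], "rotation": [[-0.0019,-0.0024,-0.001],[-0.0019,-0.0024,-0.001],[-0.0019,-0.0024,-0.001],[-0.0019,-0.0024,-0.001],[-0.0019,-0.0024,-0.001],[0,0,0],[0,0,0],[0,0,0]], "jaw": [1,1,1,1,1,1,1,1]}}

```text
time_s: 23.15
tool_pos: [0.5506, 0.3819, 0.1507]
tool_rot: [179.5, -44.6, -170.6]
force: [1.3, -0.8, 0.6]
grip_width: 0.0871
grasp_force: 0.0
```

```bash
python3 - <<'E'
from st import *
B=pick((.4127,.3593,.158),np.radians(45),gz=.026); rows(A,B,1)
E
```

```text
[-26.9  49.6  -9.1  72.5 -11.6  98.9  66.3] [ 1.347 -0.776  0.61 ]
grasp [0.4368 0.3644 0.0339] zdir [-0.6938 -0.1067 -0.7122] w 0.08705406210363625 t 23.15
1 rows xyz [-0.002, -0.0007, 0.0103] rot [0.0038, 0.0072, 0.0045] tot [-0.002, -0.0007, 0.0103]
```

>>> {"api": "send_rows", "payload": {"xyz": [[-0.0015,-0.0007,0.008],[0,0,0],[0,0,0],[0,0,0],[0,0,0],[0,0,0],[0,0,0],[0.014,0,-0.014],[0.025,0,-0.025],[0.025,0,-0.025],[0.025,0,-0.025],[0.025,0,-0.025],[0.014,0,-0.014],[0,0,0],[0,0,0]], "rotation": [[0.004,0.007,0.004],[0,0,0],[0,0,0],[0,0,0],[0,0,0],[0,0,0],[0,0,0],[0,0,0],[0,0,0],[0,0,0],[0,0,0],[0,0,0],[0,0,0],[0,0,0],[0,0,0]], "jaw": [1,1,0,0,0,0,0,0,0,0,0,0,0,0,0], "newtons": 35}}

```text
time_s: 24.65
tool_pos: [0.5453, 0.3808, 0.325]
tool_rot: [179.8, -45.0, -170.7]
force: [-0.4, -0.3, -1.9]
grip_width: 0.0497
grasp_force: 35.0
```

```bash
python3 - <<'E'
from st import *
B=place((.5616,-.2192),-.698,np.radians(45),.225); path(A,B); rows(A,B,19); rows(A,B,38)
E
```

```text
[-26.6  39.7 -10.1  67.9 -13.9 113.1  61.7] [-0.447  -0.3209 -1.9425]
grasp [0.4307 0.3626 0.2091] zdir [-0.6986 -0.1111 -0.7068] w 0.049683901962890915 t 24.65
[0.545 0.381 0.325] [0.431 0.363 0.209]
[0.563 0.247 0.313] [0.498 0.229 0.163]
[0.559 0.111 0.318] [0.552 0.083 0.156]
[ 0.529 -0.021  0.331] [ 0.576 -0.07   0.182]
[ 0.473 -0.145  0.341] [ 0.562 -0.219  0.225]
19 rows xyz [-0.0036, -0.0283, 0.0026] rot [0.0001, -0.0772, 0.0499] tot [0.1217, -0.5072, 0.0978]
38 rows xyz [-0.0019, -0.0141, 0.0013] rot [0.0001, -0.0386, 0.0249] tot [0.1217, -0.5072, 0.0978]
```

>>> {"api": "send_rows", "payload": {"xyz": [[0.014,0,-0.014],[0.014,0,-0.014],[0,0,0]], "rotation": [[0,0,0],[0,0,0],[0,0,0]], "jaw": [0,0,0]}}

```text
time_s: 24.95
tool_pos: [0.5455, 0.3809, 0.3651]
tool_rot: [179.8, -45.1, -170.7]
force: [0.3, -0.7, -0.3]
grip_width: 0.05
grasp_force: 35.0
```

```bash
python3 - <<'E'
from st import *
B=place((.5616,-.2192),-.698,np.radians(45),.25); path(A,B); rows(A,B,20)
E
```

```text
[-26.1  38.4 -11.   65.5 -14.4 116.7  60.1] [ 0.3132 -0.6519 -0.2653]
grasp [0.4308 0.3628 0.2493] zdir [-0.699  -0.1108 -0.7065] w 0.04996136983806984 t 24.95
[0.545 0.381 0.365] [0.431 0.363 0.249]
[0.561 0.247 0.349] [0.496 0.23  0.2  ]
[0.556 0.112 0.35 ] [0.549 0.083 0.189]
[ 0.527 -0.021  0.359] [ 0.574 -0.069  0.21 ]
[ 0.473 -0.145  0.366] [ 0.562 -0.219  0.25 ]
20 rows xyz [-0.0034, -0.0267, 0.0033] rot [0.0001, -0.0733, 0.0474] tot [0.1115, -0.5073, 0.1085]
```

>>> {"api": "send_rows", "payload": {"xyz": [[-0.0034,-0.0267,0.0033],[-0.0034,-0.0267,0.0033],[-0.0034,-0.0267,0.0033],[-0.0034,-0.0267,0.0033],[-0.0034,-0.0267,0.0033],[-0.0034,-0.0267,0.0033],[-0.0034,-0.0267,0.0033],[-0.0034,-0.0267,0.0033],[-0.0034,-0.0267,0.0033],[-0.0034,-0.0267,0.0033],[-0.0034,-0.0267,0.0033],[-0.0034,-0.0267,0.0033],[-0.0034,-0.0267,0.0033],[-0.0034,-0.0267,0.0033],[-0.0034,-0.0267,0.0033],[-0.0034,-0.0267,0.0033],[-0.0034,-0.0267,0.0033],[-0.0034,-0.0267,0.0033],[-0.0034,-0.0267,0.0033],[-0.0034,-0.0267,0.0033]], "rotation": [[0.0001,-0.0733,0.0474],[0.0001,-0.0733,0.0474],[0.0001,-0.0733,0.0474],[0.0001,-0.0733,0.0474],[0.0001,-0.0733,0.0474],[0.0001,-0.0733,0.0474],[0.0001,-0.0733,0.0474],[0.0001,-0.0733,0.0474],[0.0001,-0.0733,0.0474],[0.0001,-0.0733,0.0474],[0.0001,-0.0733,0.0474],[0.0001,-0.0733,0.0474],[0.0001,-0.0733,0.0474],[0.0001,-0.0733,0.0474],[0.0001,-0.0733,0.0474],[0.0001,-0.0733,0.0474],[0.0001,-0.0733,0.0474],[0.0001,-0.0733,0.0474],[0.0001,-0.0733,0.0474],[0.0001,-0.0733,0.0474]], "jaw": [0,0,0,0,0,0,0,0,0,0,0,0,0,0,0,0,0,0,0,0]}}

```text
time_s: 26.95
tool_pos: [0.4706, -0.1444, 0.3633]
tool_rot: [-179.8, 44.9, 140.1]
force: [1.0, -1.3, -1.2]
grip_width: 0.0499
grasp_force: 35.0
```

>>> {"api": "send_rows", "payload": {"xyz": [[0,0,0],[0,0,0]], "rotation": [[0,0,0],[0,0,0]], "jaw": [0,0]}}

```text
time_s: 27.15
tool_pos: [0.471, -0.1439, 0.3637]
tool_rot: [-179.8, 44.7, 140.1]
force: [0.8, 0.1, -1.3]
grip_width: 0.0502
grasp_force: 35.0
```

```bash
python3 - <<'E'
from st import *
B=place((.5616,-.2192),-.698,np.radians(45),.245,.001); rows(A,B,1)
E
```

```text
[ -5.3 -12.1   9.3 126.2  47.7  36.7  22.5] [ 0.7686  0.1355 -1.3173]
grasp [ 0.5592 -0.2184  0.2472] zdir [ 0.5376 -0.4545 -0.7102] w 0.05022012504580785 t 27.15
1 rows xyz [0.0013, 0.0005, 0.0025] rot [-0.0027, -0.0044, 0.0016] tot [0.0013, 0.0005, 0.0025]
```

>>> {"api": "send_rows", "payload": {"xyz": [[0,0.0005,0.002],[0.011,0,0.011],[0.011,0,0.011],[0.011,0,0.011],[0.011,0,0.011],[0.011,0,0.011],[0.011,0,0.011],[0.011,0,0.011],[0.011,0,0.011],[0,0,0],[0,0,0],[0,0,0]], "rotation": [[-0.0027,-0.0044,0.0016],[0,0,0],[0,0,0],[0,0,0],[0,0,0],[0,0,0],[0,0,0],[0,0,0],[0,0,0],[0,0,0],[0,0,0],[0,0,0]], "jaw": [0,0,0,0,0,0,0,0,0,0,0,0]}}

```text
time_s: 28.35
tool_pos: [0.4738, -0.1435, 0.2393]
tool_rot: [179.8, 45.1, 140.0]
force: [-4.2, 2.8, -3.5]
grip_width: 0.0497
grasp_force: 35.0
```

```bash
python3 - <<'E'
from st import *
B=place((.5616,-.2192),-.698,np.radians(45),.095,.001); rows(A,B,5)
E
```

```text
[ -2.1  -0.6   7.1 133.   72.6  25.1  -7.1] [-4.2067  2.8306 -3.5289]
grasp [ 0.5631 -0.2178  0.1235] zdir [ 0.5443 -0.4533 -0.7058] w 0.04974424989466384 t 28.35
5 rows xyz [0.0042, -0.0003, 0.0039] rot [0.0005, 0.0004, -0.0001] tot [0.0208, -0.0016, 0.0193]
```

>>> {"api": "send_rows", "payload": {"xyz": [[0.0028,0,-0.0028],[0,0,0],[0.004,0,0.004],[0.004,0,0.004],[0.004,0,0.004],[0.004,0,0.004],[0,0,0],[0,0,0]], "rotation": [[0,0,0],[0,0,0],[0,0,0],[0,0,0],[0,0,0],[0,0,0],[0,0,0],[0,0,0]], "jaw": [0,0,0,0,0,0,0,0]}}

```text
time_s: 29.15
tool_pos: [0.4713, -0.142, 0.2179]
tool_rot: [179.8, 45.3, 139.9]
force: [0.1, 0.3, -1.1]
grip_width: 0.0498
grasp_force: 35.0
```

```bash
python3 st.py
```

```text
[ -2.2   1.7   7.  134.2  79.7  24.3 -15.3] [ 0.1132  0.2645 -1.0546]
grasp [ 0.5607 -0.2166  0.1025] zdir [ 0.5453 -0.4551 -0.7039] w 0.04979148598712973 t 29.15
```

>>> {"api": "send_rows", "payload": {"xyz": [[0.003,0,0.003],[0.003,0,0.003],[0,0,0],[0,0,0]], "rotation": [[0,0,0],[0,0,0],[0,0,0],[0,0,0]], "jaw": [0,0,0,0]}}

```text
time_s: 29.55
tool_pos: [0.4709, -0.1418, 0.2085]
tool_rot: [179.9, 45.2, 140.0]
force: [0.4, -0.6, -0.7]
grip_width: 0.0499
grasp_force: 35.0
```

>>> {"api": "send_rows", "payload": {"xyz": [[0.0015,0,0.0015],[0.0015,0,0.0015],[0,0,0],[0,0,0]], "rotation": [[0,0,0],[0,0,0],[0,0,0],[0,0,0]], "jaw": [0,0,0,0]}}

```text
time_s: 29.95
tool_pos: [0.4714, -0.1417, 0.2057]
tool_rot: [179.9, 45.4, 139.9]
force: [-9.2, 5.6, 10.5]
grip_width: 0.0498
grasp_force: 35.0
```

```bash
python3 st.py
```

```text
[ -2.3   3.2   7.1 134.6  84.   24.  -20.1] [-9.2464  5.5737 10.5207]
grasp [ 0.5609 -0.2165  0.0904] zdir [ 0.5461 -0.456  -0.7027] w 0.04984748567526045 t 29.95
```

>>> {"api": "send_rows", "payload": {"xyz": [[0,0,0],[0,0,0],[0,0,0],[0,0,0],[0,0,-0.015],[0,0,-0.025],[-0.01,0,-0.03],[-0.02,0,-0.03],[-0.02,0,-0.03],[0,0,0]], "rotation": [[0,0,0],[0,0,0],[0,0,0],[0,0,0],[0,0,0],[0,0,0],[0,0,0],[0,0,0],[0,0,0],[0,0,0]], "jaw": [0.8,0.8,0.8,0.8,0.8,0.8,0.8,0.8,0.8,0.8]}}

```text
time_s: 30.95
tool_pos: [0.4285, -0.1048, 0.3371]
tool_rot: [179.3, 45.6, 139.6]
force: [1.2, 1.1, -0.3]
grip_width: 0.0693
grasp_force: 0.0
```

```bash
python3 - <<'E'
from meas import *
cv2.imwrite("pics/p5.png",np.hstack([cv2.resize(c["image"][y:y+200,x:x+200],None,fx=2,fy=2,interpolation=cv2.INTER_CUBIC) for c,x,y in((cs[0],290,80),(cs[1],250,150))]))
E
```

```text
[ -6.3 -16.9   4.5 133.4  52.5  38.   12.9] [ 1.1646  1.1119 -0.3174]
grasp [ 0.519  -0.1793  0.2224] zdir [ 0.5524 -0.4538 -0.6993] w 0.06929443444399397 t 30.95
```

View pics/p5.png

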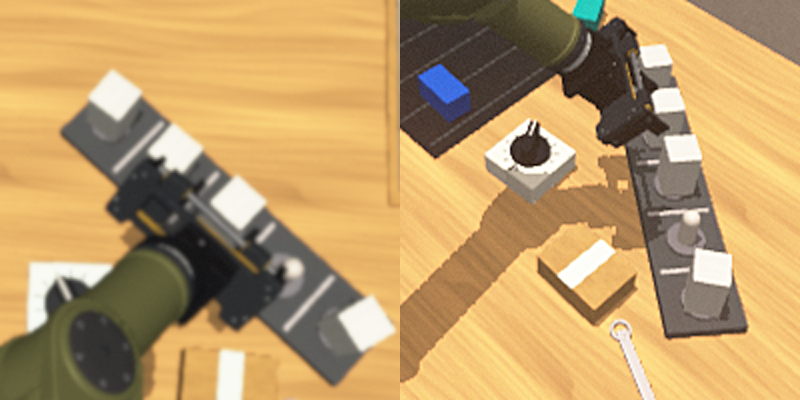

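All three housings stand on pegs 4, 3 and 2 and nothing else has moved. Now the dial.

```bash
python3 - <<'E'
from meas import *
p=unproj(cs[0],(319.5,218.3),.089);q=unproj(cs[0],(325.3,229.5),.089); d=p-q; print("bar az",np.degrees(np.arctan2(d[1],d[0])),p,q)
yaw=np.arctan2(d[1],d[0]); R=Ro.from_euler("xyz",[np.pi,0,yaw]).as_matrix()
B=goal([.4336,-.0189,.19],R); path(A,B); rows(A,B,18)
E
```

```text
[ -6.2 -16.6   4.5 133.7  52.6  37.9  12.7] [-0.4453 -0.3785  0.6259]
grasp [ 0.5168 -0.1799  0.217 ] zdir [ 0.5462 -0.4547 -0.7035] w 0.06960358662077926 t 31.05
bar az 31.55598680798457 [ 0.4601 -0.0045  0.089 ] [ 0.4328 -0.0212  0.089 ]
[ 0.427 -0.105  0.332] [ 0.517 -0.18   0.217]
[ 0.413 -0.084  0.33 ] [ 0.47  -0.163  0.198]
[ 0.41  -0.058  0.332] [ 0.436 -0.123  0.184]
[ 0.417 -0.034  0.341] [ 0.423 -0.071  0.181]
[ 0.434 -0.019  0.354] [ 0.434 -0.019  0.19 ]
18 rows xyz [0.0047, 0.0006, -0.0034] rot [0.0414, 0.0295, 0.0988] tot [0.0204, 0.0704, -0.051]
```

```bash
python3 - <<'E'
from st import *
R=Ro.from_euler("xyz",[180,0,32],degrees=True).as_matrix()
B=goal([.5,-.06,.19],R); path(A,B); rows(A,B,19)
E
```

```text
[ -6.2 -16.5   4.5 133.8  52.6  37.9  12.7] [ 0.1636  0.2376 -0.2281]
grasp [ 0.5157 -0.1802  0.2145] zdir [ 0.5428 -0.4552 -0.7058] w 0.0694914933556474 t 31.15
[ 0.427 -0.106  0.33 ] [ 0.516 -0.18   0.215]
[ 0.435 -0.081  0.33 ] [ 0.491 -0.159  0.198]
[ 0.453 -0.062  0.336] [ 0.479 -0.127  0.187]
[ 0.476 -0.055  0.345] [ 0.482 -0.091  0.185]
[ 0.5   -0.06   0.354] [ 0.5  -0.06  0.19]
19 rows xyz [0.0024, 0.0047, -0.0018] rot [0.0388, 0.0282, 0.0934] tot [-0.0358, 0.082, 0.0023]
```

>>> {"api": "send_rows", "payload": {"xyz": [[0.0024,0.0047,-0.0018],[0.0024,0.0047,-0.0018],[0.0024,0.0047,-0.0018],[0.0024,0.0047,-0.0018],[0.0024,0.0047,-0.0018],[0.0024,0.0047,-0.0018],[0.0024,0.0047,-0.0018],[0.0024,0.0047,-0.0018],[0.0024,0.0047,-0.0018],[0.0024,0.0047,-0.0018],[0.0024,0.0047,-0.0018],[0.0024,0.0047,-0.0018],[0.0024,0.0047,-0.0018],[0.0024,0.0047,-0.0018],[0.0024,0.0047,-0.0018],[0.0024,0.0047,-0.0018],[0.0024,0.0047,-0.0018],[0.0024,0.0047,-0.0018],[0.0024,0.0047,-0.0018],[0,0,0]], "rotation": [[0.0388,0.0282,0.0934],[0.0388,0.0282,0.0934],[0.0388,0.0282,0.0934],[0.0388,0.0282,0.0934],[0.0388,0.0282,0.0934],[0.0388,0.0282,0.0934],[0.0388,0.0282,0.0934],[0.0388,0.0282,0.0934],[0.0388,0.0282,0.0934],[0.0388,0.0282,0.0934],[0.0388,0.0282,0.0934],[0.0388,0.0282,0.0934],[0.0388,0.0282,0.0934],[0.0388,0.0282,0.0934],[0.0388,0.0282,0.0934],[0.0388,0.0282,0.0934],[0.0388,0.0282,0.0934],[0.0388,0.0282,0.0934],[0.0388,0.0282,0.0934],[0,0,0]], "jaw": [0.65,0.65,0.65,0.65,0.65,0.65,0.65,0.65,0.65,0.65,0.65,0.65,0.65,0.65,0.65,0.65,0.65,0.65,0.65,0.65]}}

```text
time_s: 33.15
tool_pos: [0.5004, -0.0613, 0.354]
tool_rot: [-179.9, 0.0, 31.8]
force: [-0.2, -0.3, 0.0]
grip_width: 0.0566
grasp_force: 0.0
```

```bash
python3 - <<'E'
from st import *
R=Ro.from_euler("xyz",[180,0,32],degrees=True).as_matrix()
B=goal([.4336,-.0189,.15],R); rows(A,B,4)
E
```

```text
[ -1.7   2.5   5.8 107.6  -0.3  70.  -54. ] [-0.1818 -0.2672  0.0497]
grasp [ 0.5003 -0.0612  0.19  ] zdir [-0.0011  0.0004 -1.    ] w 0.05663829114413482 t 33.15
4 rows xyz [-0.0086, -0.0178, 0.01] rot [-0.0002, 0.0002, -0.0008] tot [-0.0344, -0.0712, 0.0401]
```

>>> {"api": "send_rows", "payload": {"xyz": [[-0.0086,-0.0178,0.01],[-0.0086,-0.0178,0.01],[-0.0086,-0.0178,0.01],[-0.0086,-0.0178,0.01],[0,0,0],[0,0,0]], "rotation": [[0,0,0],[0,0,0],[0,0,0],[0,0,0],[0,0,0],[0,0,0]], "jaw": [0.6,0.6,0.6,0.6,0.6,0.6]}}

```text
time_s: 33.75
tool_pos: [0.4333, -0.0178, 0.3152]
tool_rot: [179.9, -0.0, 32.1]
force: [-0.6, -0.5, 0.3]
grip_width: 0.0521
grasp_force: 0.0
```

```bash
python3 - <<'E'
from meas import *
R=Ro.from_euler("xyz",[180,0,32],degrees=True).as_matrix()
B=goal([.4336,-.0189,.079],R); rows(A,B,4)
# check standing cans (z 0.026..0.116) with top/side overlap of white roof: fit top-face from side+top
for nm,p in (("p4",(.6965,-.0583,-.6)),("p3",(.629,-.1387,-.65)),("p2",(.5616,-.2192,-.698)),("dry",(.4267,-.3801,-.7))):
    ims=[c["image"].astype(int) for c in cs]; r=[]
    for c,i in zip(cs,ims):
        q=proj(c,[[p[0],p[1],.116]])[0]; m=(i.min(2)>165)&(i.max(2)-i.min(2)<50); b=blob(m,q); yx=np.argwhere(b); pr=unproj(c,yx.mean(0)[::-1],.116); r.append((b.sum(),np.round(pr[:2],4).tolist()))
    print(nm,r)
cv2.imwrite("pics/p6.png",np.hstack([cv2.resize(cs[0]["image"][180:270,270:370],None,fx=4,fy=4,interpolation=cv2.INTER_CUBIC),cv2.resize(cs[1]["image"][160:250,265:365],None,fx=4,fy=4,interpolation=cv2.INTER_CUBIC)]))
E
```

```text
[ -4.1  -4.2   2.8 118.9   0.2  65.2 -59.3] [-0.5857 -0.4896  0.3338]
grasp [ 0.4335 -0.0179  0.1512] zdir [ 0.0012 -0.0003 -1.    ] w 0.052114711043089595 t 33.75
4 rows xyz [-0.0001, 0.0003, 0.018] rot [0.0002, -0.0002, 0.0004] tot [-0.0004, 0.001, 0.0722]
p4 [(np.int64(359), [0.698, -0.0577]), (np.int64(151), [0.696, -0.0582])]
p3 [(np.int64(388), [0.63, -0.1386]), (np.int64(180), [0.6276, -0.1393])]
p2 [(np.int64(410), [0.5673, -0.2204]), (np.int64(213), [0.5651, -0.2212])]
dry [(np.int64(444), [0.428, -0.3798]), (np.int64(318), [0.4259, -0.3807])]
```

View pics/p6.png

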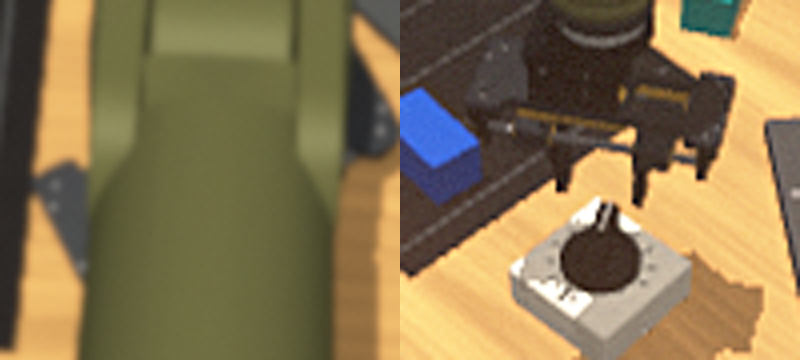

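The two cameras agree on every roof at z=0.116, within about 6 mm of each peg axis, so all are seated. The fingers are above the bar. Descend and grip.

>>> {"api": "send_rows", "payload": {"xyz": [[0,0.001,0.018],[0,0,0.018],[0,0,0.018],[0,0,0.018],[0,0,0],[0,0,0],[0,0,0],[0,0,0],[0,0,0],[0,0,0],[0,0,0]], "rotation": [[0,0,0],[0,0,0],[0,0,0],[0,0,0],[0,0,0],[0,0,0],[0,0,0],[0,0,0],[0,0,0],[0,0,0],[0,0,0]], "jaw": [0.6,0.6,0.6,0.6,0.6,0.6,0,0,0,0,0], "newtons": 20}}

```text
time_s: 34.95
tool_pos: [0.4342, -0.0185, 0.244]
tool_rot: [180.0, -0.2, 32.0]
force: [-0.2, 0.3, 0.4]
grip_width: 0.0202
grasp_force: 0.0
```

```bash
python3 st.py
```

```text
[ -4.    0.9   3.  123.1  -0.1  55.9 -59. ] [-0.1983  0.3256  0.4247]
grasp [ 0.4346 -0.0183  0.08  ] zdir [ 0.0027  0.001  -1.    ] w 0.020174782741281636 t 34.95
```

>>> {"api": "send_rows", "payload": {"xyz": [[0,0,0],[0,0,0],[0,0,0],[0,0,0],[0,0,0],[0,0,0],[0,0,0],[0,0,0],[0,0,0],[0,0,0],[0,0,0],[0,0,0],[0,0,0],[0,0,0],[0,0,0],[0,0,0],[0,0,0],[0,0,0],[0,0,0],[0,0,0]], "rotation": [[0,0,0],[0,0,0],[0,0,0],[0,0,-0.12],[0,0,-0.12],[0,0,-0.12],[0,0,-0.12],[0,0,-0.12],[0,0,-0.12],[0,0,-0.12],[0,0,-0.12],[0,0,-0.12],[0,0,-0.12],[0,0,-0.12],[0,0,-0.12],[0,0,-0.12],[0,0,-0.12],[0,0,-0.12],[0,0,-0.12],[0,0,0]], "jaw": [0,0,0,0,0,0,0,0,0,0,0,0,0,0,0,0,0,0,0,0]}}

```text
time_s: 36.95
tool_pos: [0.4315, -0.018, 0.2438]
tool_rot: [-179.8, -0.4, 142.2]
force: [-14.7, 2.9, 18.8]
grip_width: 0.0177
grasp_force: 20.0
```

```bash
python3 st.py; python3 -c "
from cell import env; print(env.get_obs()['wrist_torque'])"
```

```text
[ -3.1   0.8   2.  123.2  -0.2  56.4  51.2] [-14.7232   2.8878  18.8052]
grasp [ 0.4302 -0.0176  0.0798] zdir [-0.0077  0.0019 -1.    ] w 0.017715664603555836 t 36.95
[0.66342177 3.26554201 0.1046873 ]
```

>>> {"api": "send_rows", "payload": {"xyz": [[0.0024,-0.0018,-0.002],[0,0,0],[0,0,0],[0,0,0],[0,0,0],[0,0,0],[0,0,0]], "rotation": [[0,0,0],[0,0,-0.12],[0,0,-0.12],[0,0,-0.12],[0,0,-0.12],[0,0,-0.12],[0,0,0]], "jaw": [0,0,0,0,0,0,0]}}

```text
time_s: 37.65
tool_pos: [0.4298, -0.019, 0.244]
tool_rot: [-180.0, -0.1, 176.4]
force: [-2.5, -0.7, -9.4]
grip_width: 0.0177
grasp_force: 20.0
```

```bash
python3 st.py; python3 -c "
from cell import env; print(env.get_obs()['wrist_torque'])"
```

```text
[ -2.9   0.5   1.9 123.5  -0.   56.1  85.4] [-2.5111 -0.731  -9.3928]
grasp [ 0.4295 -0.019   0.08  ] zdir [-0.002  -0.0001 -1.    ] w 0.017723165276909713 t 37.65
[-0.2369767   0.44971179  0.04140138]
```

Small steps to the stop.

>>> {"api": "send_rows", "payload": {"xyz": [[0,0,0.001],[0,0,0],[0,0,0],[0,0,0]], "rotation": [[0,0,-0.06],[0,0,-0.06],[0,0,0],[0,0,0]], "jaw": [0,0,0,0]}}

```text
time_s: 38.05
tool_pos: [0.4299, -0.0192, 0.244]
tool_rot: [-180.0, -0.1, -177.0]
force: [-4.6, -1.8, -1.6]
grip_width: 0.0176
grasp_force: 20.0
```

```bash
python3 -c "
from cell import env; o=env.get_obs();print(o['wrist_torque'],o['tool_rot'])"
```

```text
[-0.32182369  1.14990359 -0.13107978] [-1.79995525e+02 -1.18370150e-01 -1.76986726e+02]
```

>>> {"api": "send_rows", "payload": {"xyz": [[0,0,0],[0,0,0],[0,0,0]], "rotation": [[0,0,-0.06],[0,0,0],[0,0,0]], "jaw": [0,0,0]}}

```text
time_s: 38.35
tool_pos: [0.4301, -0.0192, 0.244]
tool_rot: [180.0, -0.1, -173.6]
force: [-4.7, -2.5, -2.5]
grip_width: 0.0186
grasp_force: 20.0
```

```bash
python3 -c "
from cell import env; o=env.get_obs();print(o['wrist_torque'],o['tool_rot'])"
```

```text
[-0.49586276  1.13196242 -0.45647656] [ 1.79981859e+02 -6.51715674e-02 -1.73577477e+02]
```

The torque is rising and the jaws are being wedged open at yaw 186°, so the dial is at the stop. Release, rise and check.

>>> {"api": "send_rows", "payload": {"xyz": [[0,0,0],[0,0,0],[0,0,0],[0,0,0],[0,0,-0.03],[0,0,-0.04],[0,0,-0.04],[0,-0.05,0],[0,-0.05,0],[0,-0.05,0],[0,-0.05,0],[0,-0.05,0],[0,0,0]], "rotation": [[0,0,0.03],[0,0,0],[0,0,0],[0,0,0],[0,0,0],[0,0,0],[0,0,0],[0,0,0],[0,0,0],[0,0,0],[0,0,0],[0,0,0],[0,0,0]], "jaw": [0.5,0.5,0.5,0.5,0.5,0.5,0.5,0.5,0.5,0.5,0.5,0.5,0.5]}}

```text
time_s: 39.65
tool_pos: [0.4512, -0.2747, 0.355]
tool_rot: [-179.7, 0.1, -175.6]
force: [-0.2, -0.6, 0.1]
grip_width: 0.0437
grasp_force: 0.0
```

```bash
python3 - <<'E'
from meas import *
cv2.imwrite("pics/p7.png",np.hstack([cv2.resize(cs[0]["image"][110:290,290:490],None,fx=2,fy=2,interpolation=cv2.INTER_CUBIC),cv2.resize(cs[1]["image"][195:255,281:347],(400,360),interpolation=cv2.INTER_CUBIC)]))
E
```

```text
[ 10.8   5.1  18.7 105.   -1.6  69.9 124.3] [-0.1559 -0.6199  0.1132]
grasp [ 0.4517 -0.2754  0.191 ] zdir [ 0.0028 -0.0042 -1.    ] w 0.04374038371468824 t 39.65
```

View pics/p7.png

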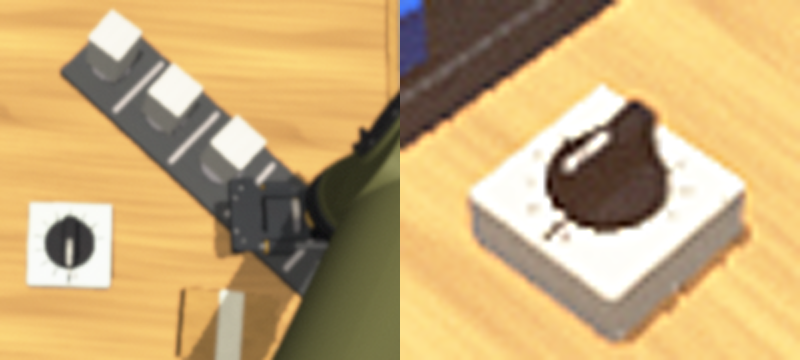

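The line points at the mark. A numeric check of its angle:

```bash
python3 - <<'E'
from meas import *
for c,(x0,y0,x1,y1) in zip(cs,[(319,222,331,244),(305,213,320,226)]):
    i=c["image"].astype(float)[y0:y1,x0:x1]; w=np.clip(i.min(2)-110,0,None)
    P=np.array([unproj(c,(x,y),.089)[:2] for y in range(y0,y1) for x in range(x0,x1)]); w=w.ravel()
    k=(np.linalg.norm(P-[.431,-.019],axis=1)<.031)&(w>0); P,w=P[k],w[k]; m=(w[:,None]*P).sum(0)/w.sum(); C=np.cov((P-m).T,aweights=w); v=np.linalg.eigh(C)[1][:,1]; v*=-np.sign(v[0])
    d=m-np.array([.4310,-.0189]); print(k.sum(),m,np.degrees(np.arctan2(v[1],v[0]))%360,"from axis",np.degrees(np.arctan2(d[1],d[0]))%360)
c=cs[0]; print("mark",[unproj(c,q,.045)[:2] for q in((325,248),(324.5,251))], "dial centre",.4336,-.0189)
E
```

```text
[ 10.6   5.   18.3 105.2  -1.8  70.  124.2] [-0.4043  0.996   0.2119]
grasp [ 0.4528 -0.2685  0.1905] zdir [ 0.0022  0.0009 -1.    ] w 0.043322723468478666 t 39.75
45 [ 0.4165 -0.0195] 182.73244350226247 from axis 182.51624066150586
63 [ 0.4238 -0.0058] 195.32074116450775 from axis 118.57887810490486
mark [array([ 0.3905, -0.024 ]), array([ 0.3827, -0.0233])] dial centre 0.4336 -0.0189
```

The line is at 182.7° and the stop at about 183.5°. The jaw twist at the stop and the box yaw both give that figure, so the error is about 0.01–0.02 rad. Handing in.

```bash
python3 -c "
from cell import env; print(env.sign_off())"
```

```text
the job is handed in; nothing more can be done
None
```

I seated the three rinsed housings upside down on pegs 4, 3 and 2, then turned the dial back to its zero stop. The job is handed in, but the sign-off returned no verdict.

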